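# Reset and lock the heel stop of a last jack, then sleeve its pin

### The arm

A 6-joint arm with a two-finger parallel gripper is mounted at the origin on a cart in front of the work surface, level with it; the furniture and walls round the work are solid. World frame = base frame: x ahead of the robot, y to its left, z up, the work surface at z = 0. Lengths are in m, angles in rad, forces in N, time in s.
With the tool pointing down it reaches from about 0.35 to 0.975 m from the base axis. Payload 4.9 kg.
Tool frame: the origin (TCP) lies on the centre line of the jaws, within the pads' length; the fingertips stand 14 mm ahead of it and the grasp point (between the pads) lies 5 mm behind it; y points along the fingers, z is the direction in which the jaws open and shut, and the axes are right-handed (so a half turn about y gives the same grasp; the last joint's range is limited). The gripper opens to 85 mm and grips with 20 to 120 N. Pads are 22 mm wide; open, the fingers measure 114 mm over their backs; the gripper's body (76 mm by 85 mm) begins 54 mm behind the grasp point. The pads swing forward as they close: fully open they stand 13 mm farther back than shut.
Start: joints at [1.198, 0.053, 1.613, -0, 1.476, -0.119], TCP at [0.157, 0.605, 0.245] pointing down, gripper open.
Joint ranges: [-3.01, 3.01], [-1.01, 2.22], [0.06, 2.58], [-1.02, 4.17], [0.09, 2.62], [-3.14, 3.14]. Speed limits (rad/s): [2.57, 2.57, 3.14, 3.14, 3.14, 3.14].

### API

Orientations are given as a rotation vector (axis times angle).
In Python, from station import ctrl gives the robot as it stands.
- The arm moves only by the tool servo_tool, never from a script. Its arguments are lists of equal length, an entry for each row: "delta_pos": the shift along the tool's x, y, z in m, a list of three; "dr": the turn, a rotation vector about the tool's x, y, z in degrees, a list of three; "grip": the opening, from 0 (shut) to 1 (fully open). In form: {"delta_pos": [[x, y, z], ...], "dr": [[rx, ry, rz], ...], "grip": [grip, ...]}. A call has 1 to 5 rows; each row shifts and turns the pose as measured when the row begins, along the tool's axes as they then stand; what a row does not reach is not made up. A row lasts 1/8 s, in which the tool goes at most 62.5 mm and 10.7 degrees, less where a joint would pass 70% of its speed; a pose out of reach is approached as far as the arm can. A call is refused whole if a number of a shift passes 0.0625 or a number of a turn 10.7, either way. A call with a gripper value outside its range is refused whole. The fingers move at their own pace and stop on an object; "grip_force" is the grip in N (left out, the last holds). Time passes only in rows, so rows that do not move let the fingers close. It gives the time, the measured TCP pose, the force and the opening at its end, in the units of the state.
- ctrl.get_obs(): the state, without advancing time (a new reading comes with each control period).
- ctrl.get_image(name): name is "side" or "top" or "wrist"; returns the picture (420x560x3 uint8, red, green, blue); there is no depth.
- ctrl.camera_params(name): a dict with "fovy" (degrees; the focal length in pixels is half the picture's height over the tangent of half this angle, whatever the lens; pixels are square), "cx", "cy" (the principal point, pixels), "eye" and "rotation" of the camera in the world. Camera axes: x right, y down, z forward; pixel columns grow to the right and rows downward; lengths in m; the calibration is good to about 2 mm. A picture is of the moment at which its call begins: read the wrist's pose just before it. camera_params takes no time and is no camera call; for the wrist camera it gives the pose at the moment of the call.
- ctrl.finish_job(): hands the job in, once; it reports no verdict.
Trained networks look in the newest picture that a camera, given by its name, has taken for a name from the list of things; names that differ only in an ending like _2 or _b are one class to them, and where a whole thing is asked for, a point or a joint stands for the part that bears it (a point fixed in the world has none). Each returns a list of dicts, best first, with "score" (0 to 1); they miss things now and then, are a little off and sometimes report something else, mostly with a low value. They report only what shows in the picture. A call takes as long as a camera call. They do not tell look-alikes from the thing itself.
- ctrl.masks_of(camera, label): "pixels" (420x560 bool, what is visible of it) and "extent" ([left, top, right, bottom] in pixels, round what is visible of it).
The state is a dict: "t": time; "q": joint angles; "dq": joint speeds; "effort": joint torques, N m; "tool_pos": TCP position; "tool_rot": TCP orientation; "contact_force": force on the tool from outside, world axes, zero at the start; "wrist_torque": the same for the moment, N m; "opening": finger opening in m.
Only numpy, scipy, OpenCV 4.12 (cv2) and the standard library are available. Lean on these libraries where they do the work, as an engineer would, in place of code of your own. Each camera call takes 0.05 s, during which the arm holds its last target.

### The job

Set up the last jack for the next shoe: swing the lock ring's lever back (counter-clockwise, looking down on the knob) by at least an eighth of a turn, then turn the winged adjuster knob until its pointer lines up with the setting tab on the scale, then swing the lever clockwise back to its stop to lock the knob there. Last, push the taller of the two loose steel sleeves right down onto the jack's upright pin and let go. Do not shift the setting tab, the shorter sleeve, or the wax, spool, bone folder and folding rule lying about.

Things in the scene. Friction and masses are not known exactly. Their poses are not given: they have to be found in the camera images.
- last_jack: grey cast base plate 245 x 104 x 14 mm fixed to the table, origin at table height under the middle of the top of its inclined boss; own x runs along the plate to the upright pin, z up. The boss axis leans 30 deg from vertical towards own -x (towards the robot): its outward direction is (-0.5, 0, 0.866) in the jack's frame, and the ring, knob and tab all turn about it. Boss top is 115 mm above the table. The rear half carries an upright pin 128 mm along own x from the origin
- lock_ring (a joint): turn of the dark lock ring (60 mm disc round the boss top) with its radial lever, rad: 0 = tight against its stop, grows counter-clockwise seen from the knob's end to 1.2 = fully loose (end stop). Turns about the boss axis, stays where left, needs about 5 N at the post. The knob must be turned only while the ring is loose; loosened means over 0.75, tight again means under 0.12
- lever_post (a point): grip point on the steel post at the end of the lock ring's lever: a round post 14 mm across, parallel to the boss axis, 75 mm from that axis, standing from 10 to 47 mm above the boss top; this point is at 37 mm, on the post's centre line. Frame turns with the ring, z = boss axis outwards
- adjuster (a joint): turn of the adjuster knob, rad, counter-clockwise positive seen from its end, range -1.1 to 1.1; 0 = pointer straight uphill along the jack's own +x. Stays where left. Turns lightly (0.06 N m), even while the ring is tight: never turn it then
- knob_grip (a point): grip point on the boss axis in the middle of the knob's steel wing, 46 mm above the boss top. The wing is 14 mm thick (own y), 48 mm long (own x), from 28 to 55 mm above the boss top; below it a hub 34 mm across and the fixed scale, whose top is 14 mm above the boss top at 38 to 54 mm radius. z = boss axis outwards, x = towards the pointer
- pointer_tip (a point): tip of the knob's thin dark pointer blade, 37 mm from the boss axis, 17.5 mm above the boss top; x points outwards along the pointer, z = boss axis
- set_tab (a joint): place of the setting tab on the scale, rad, measured as for the knob: the knob is set when joint adjuster equals this within 0.12. Must stay put
- tab_tip (a point): inner tip of the setting tab's blade, a small dark steel rider on the outer rim of the scale, rising to 20 mm above the boss top, 39 mm from the boss axis; x points radially outwards, z = boss axis
- tall_sleeve_mid (a point): centre of the taller loose steel sleeve: tube 32 mm outside, 20 mm bore, 64 mm long, open at both ends, standing upright on the table; z along its bore
- short_sleeve_mid (a point): centre of the shorter loose sleeve, same tube but 36 mm long, standing upright on the table; leave it
- pin_seat_mid (a point): where the taller sleeve's centre must come when it is fully home on the pin: 52 mm above the table, on the pin's axis. Pin 17 mm across with a cone tip, standing on a shoulder 44 mm across whose top is 20 mm above the table; pin top is 60.5 mm above the table
- wax: loose lump of thread wax 37 x 53 x 24 mm, origin centre of underside; leave it
- spool: loose thread spool 46 mm across, 60 mm high, origin centre of underside; leave it
- folder: loose bone folder, flat, 20 x 136 x 6 mm, origin centre of underside; leave it
- rule: loose folded rule 16 x 118 x 14 mm, origin centre of underside; leave it
Not all that is in view belongs to the job. What is shaped like the part that bears tall_sleeve_mid but green or red is not meant.

How it is judged:
On the way, in this order (a step that is already met when the one before it is completed fails the run):
1. the lock ring is swung loose by at least 0.75 rad, the knob not yet turned (value of joint lock_ring above 0.75 rad and distance of pointer_tip from where it was at the start of the episode below 0.006 m), for 0.2 s.
2. with the ring loose, the knob's pointer lines up with the setting tab within 0.12 rad (value of joint lock_ring above 0.6 rad and angle between the x axis of pointer_tip and the x axis of tab_tip, either way round below 0.12 rad), for 0.2 s.
3. the lock ring is tight again (under 0.12 rad) with the pointer still on the tab (value of joint lock_ring below 0.12 rad and angle between the x axis of pointer_tip and the x axis of tab_tip, either way round below 0.12 rad), for 0.2 s.
At the end, for the whole second after the job is handed in: The lock ring is tight (under 0.12 rad from its stop), the pointer is within 0.12 rad (7 deg) of the setting tab, and the taller sleeve is at rest fully down on the upright pin (its centre within 5 mm of its seated place) (all of step 3 and distance between tall_sleeve_mid and pin_seat_mid below 0.005 m and linear speed of tall_sleeve below 0.02 m/s); the robot touches nothing.
It fails at once if the setting tab is shifted by more than 4 mm (distance of tab_tip from where it was at the start of the episode above 0.004 m).
It fails at once if the shorter sleeve is moved by more than 30 mm (distance of short_sleeve_mid from where it was at the start of the episode above 0.03 m).
It fails at once if the wax, spool, folder or rule is moved by more than 30 mm (distance of any of wax, spool, folder, rule from where it was at the start of the episode above 0.03 m).
It also fails if it takes over 72 s, if anything falls off the work surface, if the arm or the gripper's body presses on something with over 40 N, if the wrist force passes 120 N, or if a joint passes its speed limit or range.

## Working session

There is one attempt and no reset: what is moved stays moved. The work goes in short steps, Python scripts to look and compute and a tool call to move; the robot and the scene stay as the last step left them, time stands still between calls to the robot, and variables do not carry over. Pictures are saved under pics/ and viewed, and the job is handed in when it is done.

Besides the shell and the picture viewer there is one more tool, called after "Call:" in YAML: its name, and indented under it one key for each argument. servo_tool: Moves the arm, as the interface text tells. Its arguments: {"type":"object","properties":{"delta_pos":{"type":"array","items":{"type":"array","items":{"type":"number"}}},"dr":{"type":"array","items":{"type":"array","items":{"type":"number"}}},"grip":{"type":"array","items":{"type":"number"}},"grip_force":{"type":"number"}},"required":["delta_pos","dr","grip"]}

```bash
ls; mkdir -p pics; python3 - <<'E'
from station import ctrl
import cv2
o=ctrl.get_obs(); print(o)
for n in ("side","top","wrist"):
    im=ctrl.get_image(n); cv2.imwrite(f"pics/{n}0.png",im[:,:,::-1]); print(n,ctrl.camera_params(n))
E
```

```text
pics
{'t': 0.0, 'q': array([ 1.19804396e+00,  5.33181857e-02,  1.61431154e+00,  1.22022407e-05,
        1.47599985e+00, -1.19003783e-01]), 'dq': array([ 4.93735531e-04, -6.82747327e-04, -8.89166906e-04,  4.21214953e-04,
        8.90112965e-04, -9.94145204e-06]), 'effort': array([-5.05546850e-04, -3.93677473e+01, -3.70180357e+01, -1.73750359e-04,
        7.08263658e-03,  1.78147519e-05]), 'tool_pos': array([0.15667452, 0.60442246, 0.24407649]), 'tool_rot': array([-1.56357669,  0.19965147, -0.19885218]), 'contact_force': array([ 0.78969029, -0.49658282,  0.13126348]), 'wrist_torque': array([ 0.00192463, -0.01461125,  0.04697551]), 'opening': 0.08503380604866198}
side {'fovy': 52.62701863903981, 'cx': 275.3120335212965, 'cy': 210.07201001005095, 'eye': array([ 0.11670407, -0.5687644 ,  0.66302272]), 'rotation': array([-2.11058955,  0.7011289 , -0.34443253])}
top {'fovy': 43.09511177432645, 'cx': 274.54314013162, 'cy': 216.79279645870187, 'eye': array([0.41873156, 0.04273921, 1.58500115]), 'rotation': array([-2.1852839 ,  2.1563025 , -0.10818864])}
wrist {'fovy': 70.37941576801138, 'cx': 280.4458710586843, 'cy': 214.78655177944157, 'eye': array([0.08676527, 0.6230961 , 0.37302803]), 'rotation': array([2.29503468, 1.77523191, 0.25582164])}
```

View pics/side0.png

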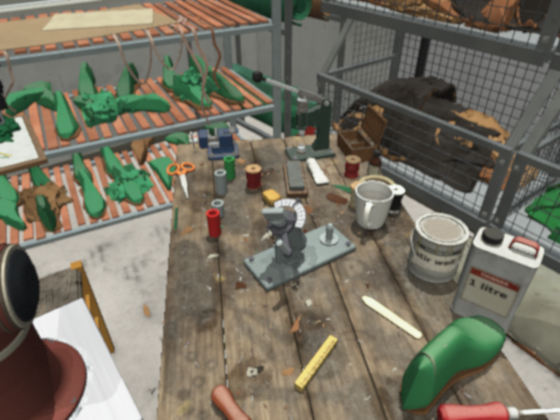

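View pics/top0.png

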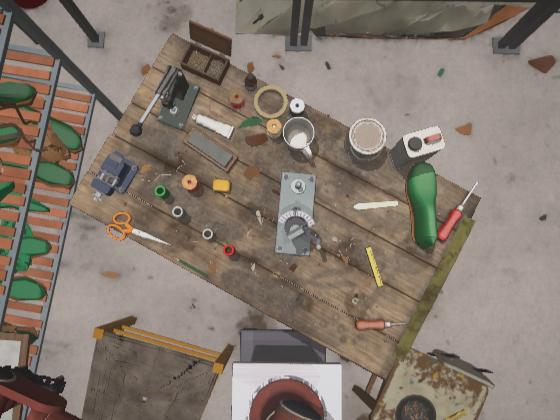

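View pics/wrist0.png

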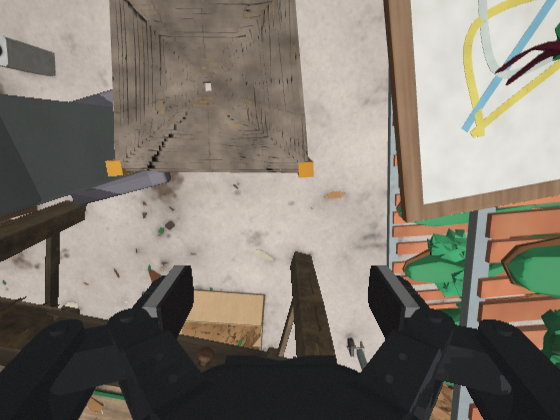

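```bash
cat > h.py <<'E'
from station import ctrl
import numpy as np, cv2
from scipy.spatial.transform import Rotation as R
def cam(n):
    p=ctrl.camera_params(n); f=210/np.tan(np.radians(p['fovy']/2))
    return dict(f=f,cx=p['cx'],cy=p['cy'],eye=np.array(p['eye']),R=R.from_rotvec(p['rotation']).as_matrix())
def proj(c,P):
    q=(np.atleast_2d(P)-c['eye'])@c['R']; return np.c_[c['cx']+c['f']*q[:,0]/q[:,2],c['cy']+c['f']*q[:,1]/q[:,2]]
def ray(c,u,v):
    d=c['R']@np.array([(u-c['cx'])/c['f'],(v-c['cy'])/c['f'],1]); return d
def atz(c,u,v,z):
    d=ray(c,u,v); return c['eye']+d*(z-c['eye'][2])/d[2]
E
python3 - <<'E'
from h import *
import pickle
res={}
for n in ("top","side"):
    c=cam(n); im=ctrl.get_image(n); cv2.imwrite(f"pics/{n}_raw.png",im[:,:,::-1])
    for l in ["last_jack","lock_ring","adjuster","set_tab","tall_sleeve_mid","short_sleeve_mid","wax","spool","folder","rule"]:
        for m in ctrl.masks_of(n,l)[:4]:
            px=m['pixels']; ys,xs=np.nonzero(px)
            if len(xs)==0: continue
            res.setdefault((n,l),[]).append((m['score'],px))
            print(n,l,round(m['score'],2),m['extent'],"cen",xs.mean().round(1),ys.mean().round(1),len(xs),"z0:",atz(c,xs.mean(),ys.mean(),0).round(3)[:2])
pickle.dump(res,open("m.pkl","wb"))
t=cv2.imread("pics/top_raw.png"); cv2.imwrite("pics/topz.png",cv2.resize(t[160:265,230:370],None,fx=5.5,fy=5.5,interpolation=cv2.INTER_CUBIC))
cv2.imwrite("pics/topz2.png",cv2.resize(t[160:265,140:260],None,fx=5.5,fy=5.5,interpolation=cv2.INTER_CUBIC))
t=cv2.imread("pics/side_raw.png"); cv2.imwrite("pics/sidez.png",cv2.resize(t[140:290,180:380],None,fx=4,fy=4,interpolation=cv2.INTER_CUBIC))
print(ctrl.get_obs()['t'])
E
```

```text
top last_jack 0.82 [274.5, 171.6, 322.9, 257.4] cen 295.7 213.9 2939 z0: [ 0.586 -0.02 ]
top lock_ring 0.61 [283.7, 218.7, 325.7, 248.6] cen 302.8 229.9 292 z0: [ 0.538 -0.042]
top adjuster 0.58 [288.5, 223.5, 306.2, 240.5] cen 295.5 229.8 177 z0: [ 0.538 -0.02 ]
top adjuster 0.43 [355.5, 197.1, 399.2, 208.2] cen 374.0 204.5 243 z0: [ 0.617 -0.255]
top tall_sleeve_mid 0.65 [222.9, 244.0, 235.6, 257.8] cen 227.6 250.1 64 z0: [0.475 0.181]
top tall_sleeve_mid 0.6 [171.7, 207.7, 185.6, 220.0] cen 178.4 212.3 124 z0: [0.586 0.331]
top tall_sleeve_mid 0.51 [154.0, 185.0, 168.2, 199.3] cen 162.0 191.5 139 z0: [0.648 0.383]
top short_sleeve_mid 0.56 [199.6, 229.5, 215.6, 241.8] cen 207.4 233.0 85 z0: [0.525 0.243]
top wax 0.77 [213.6, 180.4, 232.4, 190.9] cen 221.1 185.0 217 z0: [0.67  0.205]
top spool 0.54 [182.1, 176.2, 199.5, 188.8] cen 190.0 182.1 218 z0: [0.678 0.299]
top spool 0.52 [283.4, 215.6, 320.6, 255.5] cen 302.0 229.0 303 z0: [ 0.541 -0.039]
top folder 0.75 [285.3, 224.2, 304.7, 242.3] cen 295.5 230.6 161 z0: [ 0.536 -0.02 ]
top folder 0.49 [357.8, 198.8, 401.5, 209.0] cen 375
[... 293 characters left out ...]
e adjuster 0.3 [213.8, 197.4, 228.3, 214.9] cen 219.0 206.3 127 z0: [0.541 0.268]
side tall_sleeve_mid 0.57 [218.3, 174.2, 226.8, 194.5] cen 221.0 183.0 225 z0: [0.605 0.365]
side tall_sleeve_mid 0.55 [226.9, 154.6, 237.5, 178.4] cen 229.9 168.1 199 z0: [0.67  0.422]
side short_sleeve_mid 0.67 [212.6, 198.2, 224.5, 215.5] cen 218.5 206.3 139 z0: [0.54  0.269]
side wax 0.65 [262.0, 192.2, 278.8, 208.2] cen 270.9 196.8 187 z0: [0.678 0.22 ]
side spool 0.64 [247.4, 166.4, 262.7, 189.3] cen 253.3 176.8 388 z0: [0.699 0.337]
side folder 0.66 [363.6, 295.7, 419.9, 340.2] cen 391.7 317.1 505 z0: [ 0.622 -0.261]
side rule 0.74 [291.6, 336.6, 337.1, 392.6] cen 315.4 363.7 674 z0: [ 0.434 -0.249]
1.25
```

View pics/topz.png

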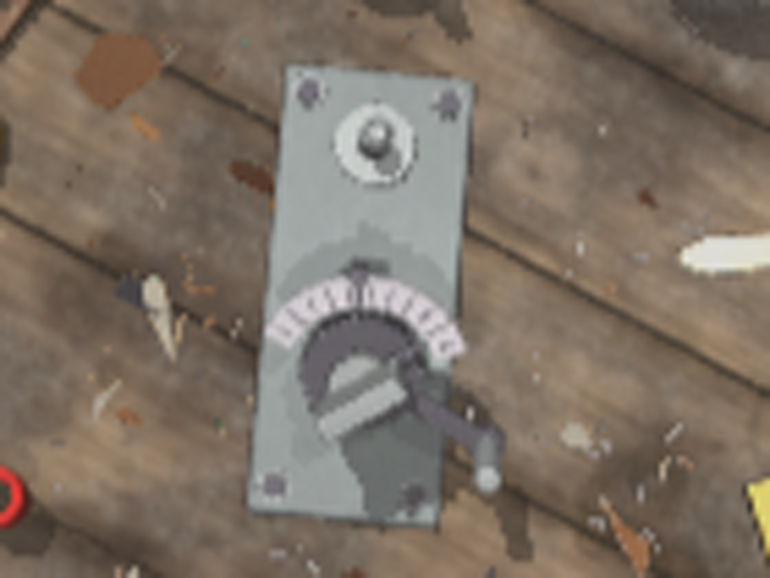

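View pics/sidez.png

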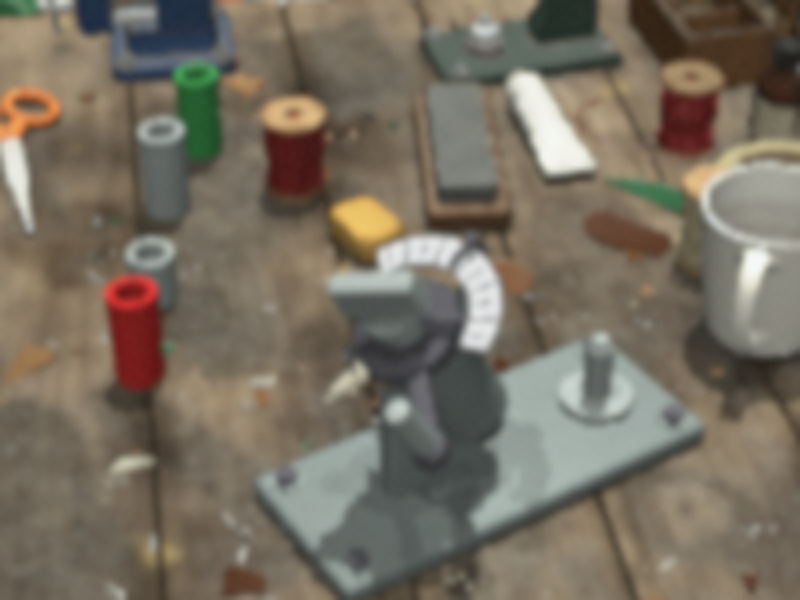

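View pics/topz2.png

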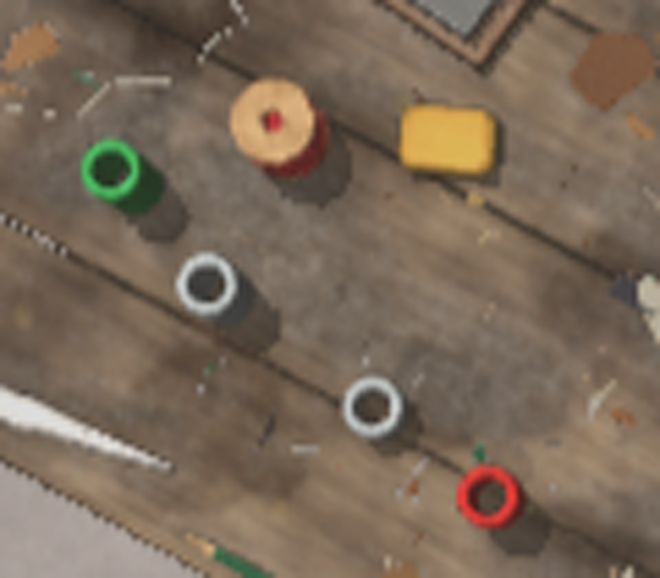

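```bash
python3 - <<'E'
from h import *
from scipy.optimize import least_squares
T=cam("top");S=cam("side")
tz=lambda x,y:(230+x/5.5-.4,160+y/5.5-.4)
sz=lambda x,y:(180+x/4-.4,140+y/4-.4)
tc=[tz(287,66),tz(474,80),tz(437,524),tz(248,510)]
for u in tc: print(atz(T,*u,.014).round(4))
print("shoulder",atz(T,*tz(376,143),.02).round(4),atz(S,*sz(597,395),.02).round(4),"pintop",atz(T,*tz(377,132),.057).round(4),atz(S,*sz(600,340),.0585).round(4))
sc=[sz(600,332),sz(702,432),sz(352,598),sz(258,484)]
for u in sc: print('s',atz(S,*u,.014).round(4))
# pose + plate x-offset
def J(p,L):
    c,s=np.cos(p[2]),np.sin(p[2]); L=np.atleast_2d(L)
    return np.c_[p[0]+c*L[:,0]-s*L[:,1],p[1]+s*L[:,0]+c*L[:,1],L[:,2]]
def mod(p):
    o=p[3]; C=np.array([[o+.1225,.052,.014],[o+.1225,-.052,.014],[o-.1225,-.052,.014],[o-.1225,.052,.014]])
    P=np.array([[.128,0,.02]])
    return J(p,C),J(p,P)
Tc=np.array(tc);Sc=np.array(sc)
Ps=np.array([tz(376,143)]);Pss=np.array([sz(597,395)])
def res(p):
    C,P=mod(p)
    so=p[4:6]; to=p[6:8]
    return np.r_[(proj(T,C)+to-Tc).ravel(),(proj(S,C)+so-Sc).ravel(),(proj(T,P)+to-Ps).ravel(),(proj(S,P)+so-Pss).ravel(),p[4:]*.5]
r=least_squares(res,[.53,-.02,-.03,0.03,0,0,0,0]); print(r.x.round(4),res(r.x).round(2))
E
```

```text
[0.7111 0.0231 0.014 ]
[ 0.7048 -0.0788  0.014 ]
[ 0.4634 -0.0603  0.014 ]
[0.4696 0.0411 0.014 ]
shoulder [ 0.6684 -0.0255  0.02  ] [ 0.6684 -0.0252  0.02  ] pintop [ 0.6684 -0.0243  0.057 ] [ 0.6699 -0.0224  0.0585]
s [0.7161 0.0238 0.014 ]
s [ 0.6994 -0.0811  0.014 ]
s [ 0.463  -0.0648  0.014 ]
s [0.4711 0.0364 0.014 ]
[ 0.5428 -0.015  -0.0687  0.0471  0.0415  1.0448  0.2256  0.7737] [-0.48 -0.69  0.15 -0.43  0.71  0.6  -0.09  0.25 -0.52  0.85  2.01 -1.11
 -0.43 -0.05 -1.35 -0.34 -0.34  0.08  0.28  0.39  0.02  0.52  0.11  0.39]
```

```bash
cat >> h.py <<'E'
JP=[.5428,-.0155,-.0687]
def jw(L,p=None):
    p=JP if p is None else p
    c,s=np.cos(p[2]),np.sin(p[2]); L=np.atleast_2d(np.asarray(L,float))
    return np.c_[p[0]+c*L[:,0]-s*L[:,1],p[1]+s*L[:,0]+c*L[:,1],L[:,2]]
A=np.array([-.5,0,3**.5/2]);U=np.array([3**.5/2,0,.5]);Y=np.array([0,1.,0])
def boss(r,th,h,p=None): # cylindrical in boss frame -> world
    th=np.atleast_1d(th)
    return jw([np.array([0,0,.115])+A*h+r*(np.cos(t)*U+np.sin(t)*Y) for t in th],p)
E
python3 - <<'E'
from h import *
T=cam("top");S=cam("side")
th=np.radians(np.arange(-180,180,1.))
for nm,c,uv,r,h in [("post top T",T,(318.2,246.5),.075,.047),("post top S",S,(279.,241.5),.075,.047),("pointer T",T,(305,224.5),.037,.0175),("tab T",T,(295.5,208.5),.046,.02),("tab S",S,(298,200),.046,.02)]:
    d=np.linalg.norm(proj(c,boss(r,th,h))-uv,axis=1); i=d.argmin(); print(nm,np.degrees(th[i]),d[i].round(2))
t=cv2.imread("pics/top_raw.png");s=cv2.imread("pics/side_raw.png")
def z(im,x0,y0,x1,y1,k): return cv2.resize(im[y0:y1,x0:x1],None,fx=k,fy=k,interpolation=cv2.INTER_CUBIC)
for im,c,b,k,n in [(t,T,(265,195,335,260),9,'t'),(s,S,(240,180,330,265),8,'s')]:
    o=z(im,*b,k)
    for r,h,col in [(.054,.014,(0,0,255)),(.038,.014,(0,128,255)),(.03,0.,(0,255,0)),(.075,.047,(255,0,0))]:
        P=(proj(c,boss(r,th,h))-[b[0]-.5,b[1]-.5])*k
        cv2.polylines(o,[P.astype(np.int32)],True,col,1)
    for a in (0,-60,60):
        P=(proj(c,np.r_[boss(.038,np.radians(a),.014),boss(.06,np.radians(a),.014)])-[b[0]-.5,b[1]-.5])*k
        cv2.polylines(o,[P.astype(np.int32)],False,(255,0,255),1)
    cv2.imwrite(f"pics/ov_{n}.png",o)
E
```

```text
post top T -119.0 0.19
post top S -118.00000000000001 1.14
pointer T -63.0 3.35
tab T 5.0 4.21
tab S 3.0000000000000004 4.43
```

View pics/ov_t.png

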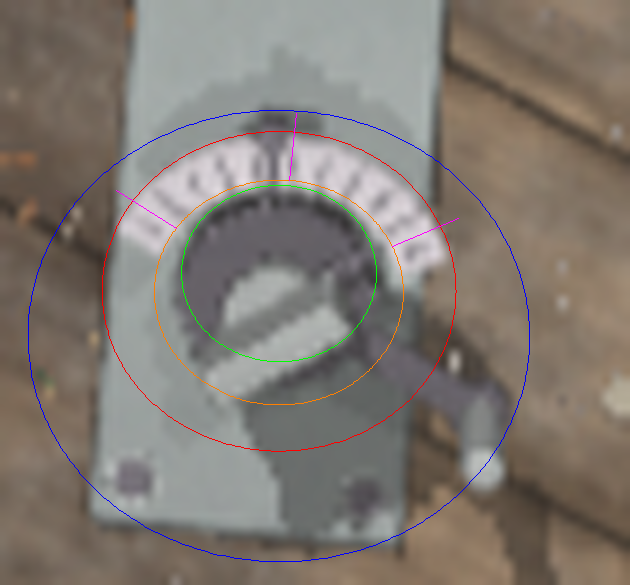

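View pics/ov_s.png

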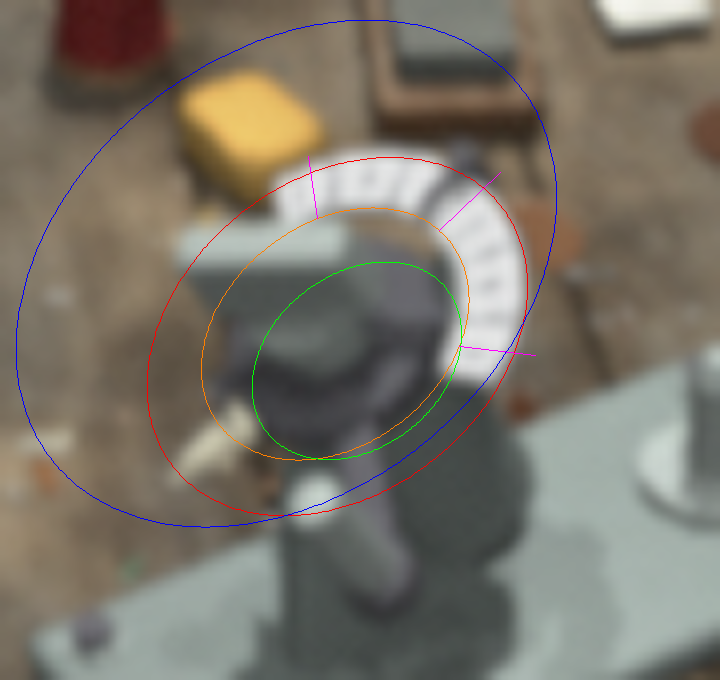

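```bash
cat >> h.py <<'E'
def JR(p=None):
    p=JP if p is None else p
    return R.from_euler('z',p[2]).as_matrix()
def bpose(r,th,h,zdeg):
    """TCP at cylindrical boss coords, tool y=-A, tool z at boss angle zdeg"""
    a=np.radians(zdeg); z=np.cos(a)*U+np.sin(a)*Y; y=-A; x=np.cross(y,z)
    return boss(r,np.radians(th),h)[0], JR()@np.c_[x,y,z]
def dpose(pos,zdir):
    """pointing down, tool z along world angle (deg)"""
    a=np.radians(zdir); z=np.array([np.cos(a),np.sin(a),0]); y=np.array([0,0,-1.]); return np.array(pos,float),np.c_[np.cross(y,z),y,z]
def cur():
    o=ctrl.get_obs(); return np.array(o['tool_pos']),R.from_rotvec(o['tool_rot']).as_matrix(),o
def rows(goal,n=None,start=None,seed_lin=.055,ang=10.):
    p0,R0=start if start is not None else cur()[:2]
    p1,R1=goal; d=R.from_matrix(R0.T@R1).as_rotvec()
    m=max(np.linalg.norm(p1-p0)/seed_lin,np.degrees(np.linalg.norm(d))/ang)
    n=n or max(1,int(np.ceil(m-1e-6)))
    P=[];D=np.degrees(d/n).round(2).tolist()
    for i in range(n):
        Ri=R0@R.from_rotvec(d*i/n).as_matrix(); P.append((Ri.T@(p1-p0)/n).round(4).tolist())
    print("n",n,"dist",np.linalg.norm(p1-p0).round(4),"ang",np.degrees(np.linalg.norm(d)).round(1))
    for i in range(0,n,5): print(P[i:i+5], [D]*len(P[i:i+5]))
def where():
    """report TCP in boss coords"""
    p,Rm,o=cur(); q=JR().T@(p-np.array([JP[0],JP[1],0]))-np.array([0,0,.115])
    l=np.array([q@U,q@Y,q@A]); z=JR().T@Rm[:,2]; y=JR().T@Rm[:,1]
    print("t",o['t'],"r",np.hypot(*l[:2]).round(4),"th",np.degrees(np.arctan2(l[1],l[0])).round(1),"h",l[2].round(4),"zdeg",np.degrees(np.arctan2(z@Y,z@U)).round(1),"tilt",np.degrees(np.arccos(np.clip(-y@A,-1,1))).round(2),"F",o['contact_force'].round(1),"op",round(o['opening'],4),"q",o['q'].round(2))
E
python3 - <<'E'
from h import *
p,Rm,o=cur(); print(Rm.round(2))
# camera in tool frame
c=cam('wrist'); print("cam in tool",(Rm.T@(c['eye']-p)).round(3)); print((Rm.T@c['R']).round(2))
where()
for zd in (-28.5,151.5):
    print(zd); rows(bpose(.0,0,.20,zd))
E
```

```text
[[ 0.97 -0.    0.25]
 [-0.25 -0.    0.97]
 [ 0.   -1.   -0.  ]]
cam in tool [-0.072 -0.129  0.   ]
[[ 0.    0.96  0.28]
 [ 0.   -0.28  0.96]
 [ 1.   -0.   -0.  ]]
t 1.25 r 0.6665 th 117.2 h 0.3266 zdeg 80.8 tilt 30.0 F [ 0.2 -1.1  0.8] op 0.085 q [ 1.2   0.05  1.61 -0.    1.48 -0.12]
-28.5
n 13 dist 0.6784 ang 110.7
[[0.0332, -0.0033, -0.0402], [0.0385, -0.0042, -0.0349], [0.0431, -0.0047, -0.029], [0.0469, -0.0049, -0.0224], [0.0496, -0.0047, -0.0154]] [[2.42, 8.08, -1.15], [2.42, 8.08, -1.15], [2.42, 8.08, -1.15], [2.42, 8.08, -1.15], [2.42, 8.08, -1.15]]
[[0.0514, -0.0042, -0.0081], [0.0521, -0.0033, -0.0006], [0.0517, -0.0021, 0.0069], [0.0502, -0.0007, 0.0141], [0.0477, 0.0011, 0.021]] [[2.42, 8.08, -1.15], [2.42, 8.08, -1.15], [2.42, 8.08, -1.15], [2.42, 8.08, -1.15], [2.42, 8.08, -1.15]]
[[0.0443, 0.003, 0.0275], [0.0399, 0.0051, 0.0332], [0.0347, 0.0074, 0.0382]] [[2.42, 8.08, -1.15], [2.42, 8.08, -1.15], [2.42, 8.08, -1.15]]
151.5
n 13 dist 0.6784 ang 77.3
[[0.0332, -0.0033, -0.0402], [0.0293, -0.0013, -0.0432], [0.0251, 0.0006, -0.0457], [0.0206, 0.0023, -0.0479], [0.0159, 0.0039, -0.0495]] [[-1.06, -5.41, -2.23], [-1.06, -5.41, -2.23], [-1.06, -5.41, -2.23], [-1.06, -5.41, -2.23], [-1.06, -5.41, -2.23]]
[[0.011, 0.0054, -0.0507], [0.0059, 0.0067, -0.0514], [0.0008, 0.0077, -0.0516], [-0.0044, 0.0086, -0.0513], [-0.0096, 0.0093, -0.0505]] [[-1.06, -5.41, -2.23], [-1.06, -5.41, -2.23], [-1.06, -5.41, -2.23], [-1.06, -5.41, -2.23], [-1.06, -5.41, -2.23]]
[[-0.0146, 0.0097, -0.0491], [-0.0196, 0.01, -0.0473], [-0.0243, 0.01, -0.0451]] [[-1.06, -5.41, -2.23], [-1.06, -5.41, -2.23], [-1.06, -5.41, -2.23]]
```

Call:
servo_tool:
  delta_pos:
    - [0.0332, -0.0033, -0.0402]
    - [0.0385, -0.0042, -0.0349]
    - [0.0431, -0.0047, -0.029]
    - [0.0469, -0.0049, -0.0224]
    - [0.0496, -0.0047, -0.0154]
  dr:
    - [2.42, 8.08, -1.15]
    - [2.42, 8.08, -1.15]
    - [2.42, 8.08, -1.15]
    - [2.42, 8.08, -1.15]
    - [2.42, 8.08, -1.15]
  grip: [1, 1, 1, 1, 1]
  grip_force: 60

```text
t: 1.88
tool_pos: [0.2673, 0.3643, 0.2607]
tool_rot: [-1.231, 0.638, -0.84]
contact_force: [1.5, -0.6, 1.9]
opening: 0.0856
```

Call:
servo_tool:
  delta_pos:
    - [0.0514, -0.0042, -0.0081]
    - [0.0521, -0.0033, -0.0006]
    - [0.0517, -0.0021, 0.0069]
    - [0.0502, -0.0007, 0.0141]
    - [0.0477, 0.0011, 0.021]
  dr:
    - [2.42, 8.08, -1.15]
    - [2.42, 8.08, -1.15]
    - [2.42, 8.08, -1.15]
    - [2.42, 8.08, -1.15]
    - [2.42, 8.08, -1.15]
  grip: [1, 1, 1, 1, 1]

```text
t: 2.5
tool_pos: [0.3727, 0.1183, 0.2788]
tool_rot: [-0.739, 1.027, -1.423]
contact_force: [-0.1, -0.4, -0.6]
opening: 0.0853
```

```bash
python3 - <<'E'
from h import *
where(); rows(bpose(.0,0,.20,-28.5))
E
```

```text
t 2.5 r 0.142 th 120.9 h 0.2313 zdeg -6.1 tilt 6.98 F [-0.1 -0.4 -0.6] op 0.0853 q [ 0.11 -0.95  2.31  0.01  1.33  0.26]
n 3 dist 0.1454 ang 23.2
[[0.0383, 0.0047, 0.0294], [0.0341, 0.0066, 0.0338], [0.0293, 0.0085, 0.0377]] [[2.05, 7.37, -1.13], [2.05, 7.37, -1.13], [2.05, 7.37, -1.13]]
```

Call:
servo_tool:
  delta_pos:
    - [0.0383, 0.0047, 0.0294]
    - [0.0341, 0.0066, 0.0338]
    - [0.0293, 0.0085, 0.0377]
  dr:
    - [2.05, 7.37, -1.13]
    - [2.05, 7.37, -1.13]
    - [2.05, 7.37, -1.13]
  grip: [1, 1, 1]

```text
t: 2.88
tool_pos: [0.4435, -0.0146, 0.2903]
tool_rot: [-0.408, 1.22, -1.711]
contact_force: [0.8, 0.8, -0.8]
opening: 0.0854
```

```bash
python3 - <<'E'
from h import *
where()
c=cam('wrist'); im=ctrl.get_image('wrist')[:,:,::-1].copy(); cv2.imwrite('pics/w1.png',im)
where()
th=np.radians(np.arange(-180,180,2.))
for r,h,col in [(.054,.014,(0,0,255)),(.038,.014,(0,128,255)),(.075,.047,(255,0,0))]:
    cv2.polylines(im,[proj(c,boss(r,th,h)).astype(np.int32)],True,col,1)
for a in (0,-60,60):
    cv2.polylines(im,[proj(c,np.r_[boss(.038,np.radians(a),.014),boss(.06,np.radians(a),.014)]).astype(np.int32)],False,(255,0,255),1)
cv2.imwrite('pics/w1o.png',im)
E
```

```text
t 2.875 r 0.0061 th -73.2 h 0.2014 zdeg -29.4 tilt 0.54 F [ 0.8  0.8 -0.8] op 0.0854 q [-0.26 -0.84  2.26  0.1   1.2   0.32]
t 2.925 r 0.0101 th -72.5 h 0.2006 zdeg -29.7 tilt 0.79 F [-1.1  0.2 -0. ] op 0.0852 q [-0.26 -0.83  2.26  0.09  1.19  0.32]
```

View pics/w1.png

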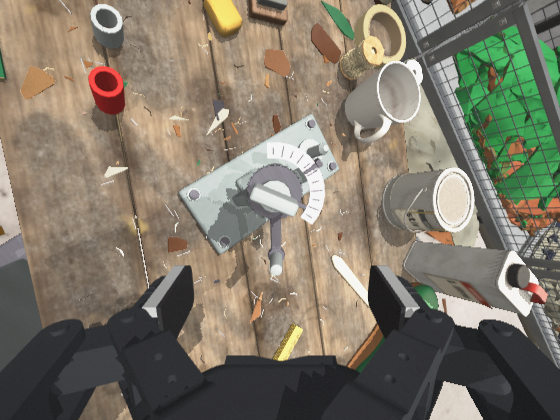

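View pics/w1o.png

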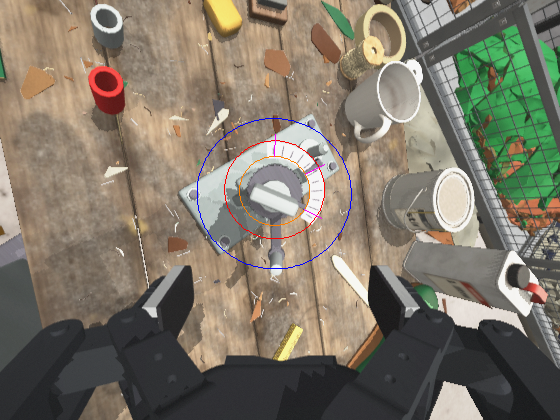

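```bash
python3 - <<'E'
from h import *
where()
c=cam('wrist'); im=ctrl.get_image('wrist')[:,:,::-1].copy(); cv2.imwrite('pics/w2.png',im)
where(); c2=cam('wrist'); print(c['eye']-c2['eye'])
k=5;x0,y0=200,130
o=cv2.resize(im[130:250,200:355],None,fx=k,fy=k,interpolation=cv2.INTER_CUBIC); cv2.imwrite('pics/w2r.png',o)
th=np.radians(np.arange(-180,180,2.))
f=lambda P:[((proj(c,P)-[x0-.5,y0-.5])*k).astype(np.int32)]
for r,h,col in [(.054,.014,(0,0,255)),(.038,.014,(0,128,255))]:
    cv2.polylines(o,f(boss(r,th,h)),True,col,1)
for a in (0,-60,60):
    cv2.polylines(o,f(np.r_[boss(.038,np.radians(a),.014),boss(.06,np.radians(a),.014)]),False,(255,0,255),1)
cv2.imwrite('pics/w2o.png',o)
E
```

```text
t 2.925 r 0.0101 th -72.5 h 0.2006 zdeg -29.7 tilt 0.79 F [-1.1  0.2 -0. ] op 0.0852 q [-0.26 -0.83  2.26  0.09  1.19  0.32]
t 2.975 r 0.0076 th -77.1 h 0.2008 zdeg -29.4 tilt 0.52 F [-0.6 -1.  -0.3] op 0.0854 q [-0.26 -0.84  2.26  0.09  1.2   0.32]
[ 0.00105204 -0.00203774  0.00039393]
```

View pics/w2r.png

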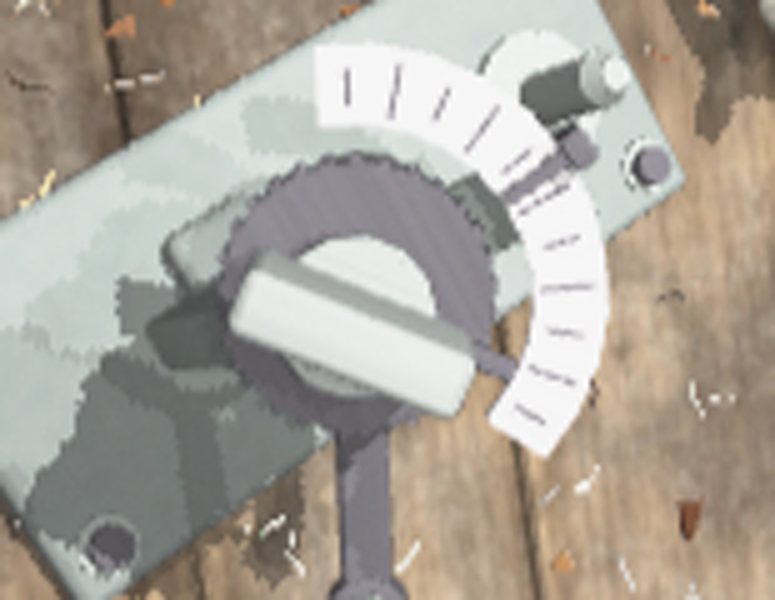

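View pics/w2o.png

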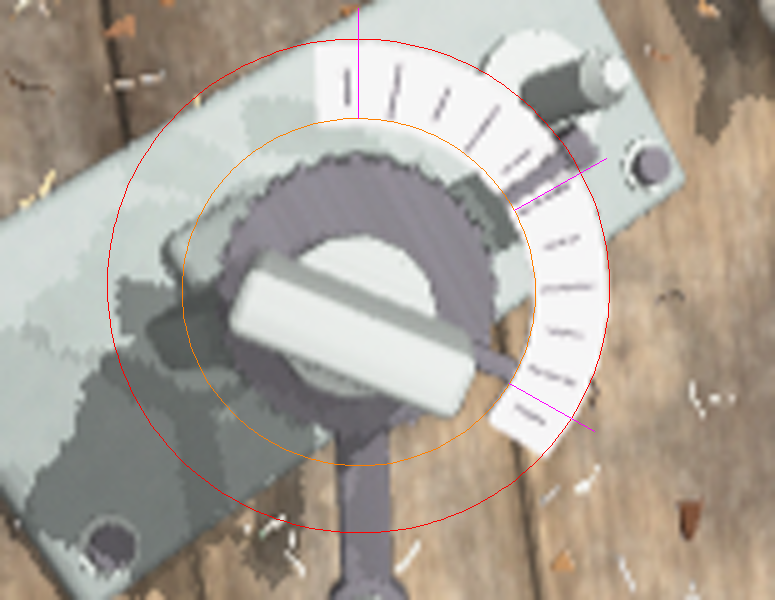

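```bash
python3 - <<'E'
from h import *
c=cam('wrist'); 
z=lambda x,y:np.array([200+x/5-.4,130+y/5-.4])
th=np.radians(np.arange(-180,180,.5))
# shift so that scale arc fits: estimate offset from ticks
tk=[(348,85),(396,90),(441,104),(484,128),(517,161),(545,200),(562,242),(568,288),(565,332),(552,376),(530,415)]
def best(uv,r,h,off):
    d=np.linalg.norm(proj(c,boss(r,th,h))+off-uv,axis=1);i=d.argmin();return np.degrees(th[i]),d[i].round(2)
from scipy.optimize import least_squares
P=np.array([z(*t) for t in tk])
def res(q): # q: r, off2, a0, da
    a=q[3]+q[4]*np.arange(5,-6,-1)
    return (proj(c,boss(q[0],a,.014))+q[1:3]-P).ravel()
s=least_squares(res,[.046,0,0,0,.2]);print(s.x.round(4),np.degrees(s.x[3:]),abs(s.fun).max())
off=s.x[1:3]
print("tab in",best(z(508,202),.039,.017,off),"tab out",best(z(575,150),.056,.017,off))
print("ptr",best(z(513,368),.037,.0175,off), "ptr mid",best(z(483,357),.029,.0175,off))
print("wing end",best(z(473,378),.024,.055,off),best(z(235,292),.024,.055,off))
print("post base",best(z(368,590),.075,.01,off))
E
```

```text
[ 0.046  -3.6287 -0.1908 -0.0045  0.2177] [-0.25603254 12.47288262] 0.19117592724086307
tab in (np.float64(5.5), np.float64(0.21)) tab out (np.float64(6.5), np.float64(0.53))
ptr (np.float64(-51.0), np.float64(0.33)) ptr mid (np.float64(-51.5), np.float64(0.61))
wing end (np.float64(-43.5), np.float64(0.45)) (np.float64(124.0), np.float64(0.63))
post base (np.float64(-117.5), np.float64(5.17))
```

```bash
python3 - <<'E'
from h import *
where(); a=bpose(.075,-118.5,.085,-28.5); rows(a); rows(bpose(.075,-118.5,.034,-28.5),start=a)
E
```

```text
t 2.975 r 0.0076 th -77.1 h 0.2008 zdeg -29.4 tilt 0.52 F [-0.6 -1.  -0.3] op 0.0854 q [-0.26 -0.84  2.26  0.09  1.2   0.32]
n 3 dist 0.135 ang 1.1
[[0.023, 0.0387, -0.0016], [0.023, 0.0386, -0.0016], [0.0231, 0.0386, -0.0017]] [[-0.16, -0.31, 0.07], [-0.16, -0.31, 0.07], [-0.16, -0.31, 0.07]]
n 1 dist 0.051 ang 0.0
[[-0.0, 0.051, 0.0]] [[0.0, 0.0, 0.0]]
```

Call:
servo_tool:
  delta_pos:
    - [0.023, 0.0387, -0.0016]
    - [0.023, 0.0386, -0.0016]
    - [0.0231, 0.0386, -0.0017]
    - [0, 0, 0]
  dr:
    - [-0.16, -0.31, 0.07]
    - [-0.16, -0.31, 0.07]
    - [-0.16, -0.31, 0.07]
    - [0, 0, 0]
  grip: [0.5, 0.5, 0.5, 0.5]

```text
t: 3.48
tool_pos: [0.4658, -0.0761, 0.1702]
tool_rot: [-0.425, 1.214, -1.696]
contact_force: [-0.1, -0.5, -0.6]
opening: 0.0427
```

```bash
python3 - <<'E'
from h import *
where(); 
im=ctrl.get_image('wrist')[:,:,::-1].copy(); cv2.imwrite('pics/w3.png',im)
where(); rows(bpose(.075,-118.5,.034,-28.5))
E
```

```text
t 3.475 r 0.0746 th -118.2 h 0.0841 zdeg -28.3 tilt 0.25 F [-0.1 -0.5 -0.6] op 0.0427 q [-0.42 -0.66  2.36  0.22  0.95  0.06]
t 3.525 r 0.0734 th -116.4 h 0.0861 zdeg -28.2 tilt 0.48 F [-0.7 -0.4  0.3] op 0.0425 q [-0.42 -0.66  2.36  0.22  0.95  0.06]
n 1 dist 0.0522 ang 0.6
[[0.002, 0.0521, -0.003]] [[-0.37, 0.28, -0.31]]
```

View pics/w3.png

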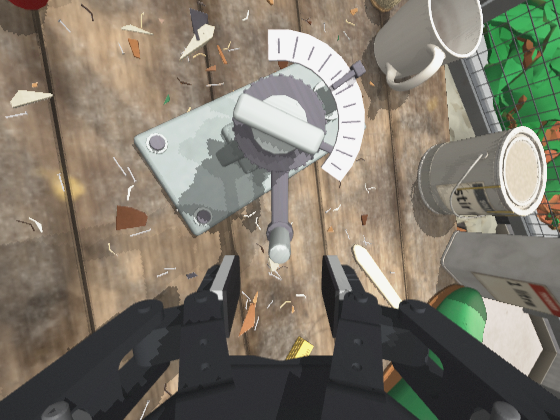

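Call:
servo_tool:
  delta_pos:
    - [0.001, 0.026, -0.0015]
    - [0.001, 0.026, -0.0015]
    - [0, 0, 0]
    - [0, 0, 0]
  dr:
    - [-0.18, 0.14, -0.15]
    - [-0.18, 0.14, -0.15]
    - [0, 0, 0]
    - [0, 0, 0]
  grip: [0.5, 0.4, 0.2, 0.2]

```text
t: 4.03
tool_pos: [0.4942, -0.0753, 0.1356]
tool_rot: [-0.422, 1.204, -1.697]
contact_force: [0.1, -0.3, -1.5]
opening: 0.0174
```

```bash
python3 - <<'E'
from h import *
where(); 
im=ctrl.get_image('wrist')[:,:,::-1].copy(); cv2.imwrite('pics/w4.png',im)
where()
a=bpose(.075,-118.5,.034,-28.5);rows(a)
print([bpose(.075,-118.5,.034,-28.5)[0].round(3)])
b=bpose(.075,-108.5,.034,-18.5); rows(b,start=a)
E
```

```text
t 4.025 r 0.069 th -114.1 h 0.04 zdeg -28.1 tilt 0.64 F [ 0.1 -0.3 -1.5] op 0.0174 q [-0.39 -0.51  2.34  0.22  0.82  0.06]
t 4.075 r 0.069 th -114.0 h 0.0401 zdeg -28.1 tilt 0.66 F [-0.5  1.1 -2.9] op 0.0167 q [-0.39 -0.51  2.34  0.22  0.82  0.06]
n 1 dist 0.0102 ang 0.8
[[0.0062, 0.006, -0.0055]] [[-0.55, 0.39, -0.37]]
[array([ 0.49 , -0.078,  0.127])]
n 1 dist 0.0131 ang 10.0
[[-0.0011, -0.0, 0.013]] [[-0.0, -10.0, -0.0]]
```

View pics/w4.png

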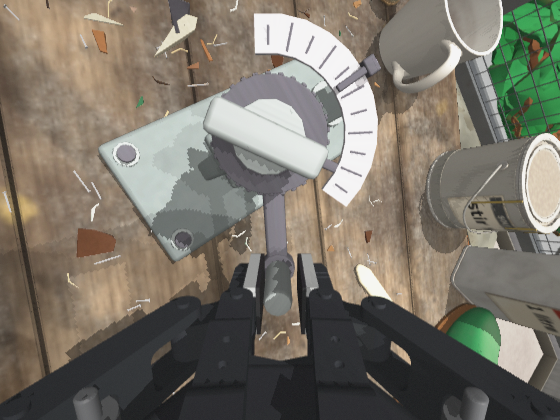

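Call:
servo_tool:
  delta_pos:
    - [0.004, 0.005, -0.001]
    - [-0.001, 0.001, 0.014]
    - [-0.001, 0, 0.014]
  dr:
    - [-0.5, 0.3, -0.3]
    - [0, -10, 0]
    - [0, -10, 0]
  grip: [0.2, 0.2, 0.2]

```text
t: 4.45
tool_pos: [0.5161, -0.0876, 0.1432]
tool_rot: [-0.697, 0.954, -1.537]
contact_force: [-3.1, 3.7, -0.8]
opening: 0.017
```

```bash
python3 - <<'E'
from h import *
where(); rows(bpose(.075,-73,.034,17))
E
```

```text
t 4.45 r 0.0739 th -93.6 h 0.0353 zdeg -7.8 tilt 0.25 F [-3.1  3.7 -0.8] op 0.017 q [-0.4  -0.43  2.27  0.23  0.82 -0.3 ]
n 3 dist 0.0267 ang 24.8
[[-0.0019, 0.0004, 0.0087], [-0.0006, 0.0004, 0.0089], [0.0007, 0.0004, 0.0089]] [[-0.0, -8.28, -0.08], [-0.0, -8.28, -0.08], [-0.0, -8.28, -0.08]]
```

Call:
servo_tool:
  delta_pos:
    - [-0.0015, 0.0004, 0.011]
    - [-0.0005, 0.0004, 0.011]
    - [0.0003, 0.0004, 0.011]
  dr:
    - [0, -8.3, 0]
    - [0, -8.3, 0]
    - [0, -8.3, 0]
  grip: [0.2, 0.2, 0.2]

```text
t: 4.82
tool_pos: [0.5444, -0.0873, 0.1584]
tool_rot: [-0.992, 0.62, -1.298]
contact_force: [-4.2, 1.7, -0.5]
opening: 0.017
```

```bash
python3 - <<'E'
from h import *
where(); rows(bpose(.075,-52,.034,38))
E
```

```text
t 4.825 r 0.0765 th -69.0 h 0.0343 zdeg 17.8 tilt 0.49 F [-4.2  1.7 -0.5] op 0.017 q [-0.37 -0.36  2.19  0.21  0.83 -0.72]
n 3 dist 0.0225 ang 20.2
[[-0.002, 0.0001, 0.0072], [-0.0011, 0.0001, 0.0074], [-0.0003, 0.0001, 0.0075]] [[0.04, -6.72, -0.16], [0.04, -6.72, -0.16], [0.04, -6.72, -0.16]]
```

Call:
servo_tool:
  delta_pos:
    - [-0.002, 0.0001, 0.008]
    - [-0.001, 0.0001, 0.007]
    - [0, 0.0001, 0.005]
  dr:
    - [0, -6.7, -0.1]
    - [0, -6.7, -0.1]
    - [0, -5, -0.1]
  grip: [0.2, 0.2, 0.2]

```text
t: 5.2
tool_pos: [0.5596, -0.0791, 0.1667]
tool_rot: [-1.183, 0.364, -1.105]
contact_force: [-3.8, 0.3, -1.1]
opening: 0.0172
```

```bash
python3 - <<'E'
from h import *
where(); 
im=ctrl.get_image('wrist')[:,:,::-1].copy(); cv2.imwrite('pics/w5.png',im)
E
```

```text
t 5.2 r 0.0764 th -54.7 h 0.0342 zdeg 36.9 tilt 0.39 F [-3.8  0.3 -1.1] op 0.0172 q [-0.33 -0.33  2.15  0.17  0.83 -0.99]
```

View pics/w5.png

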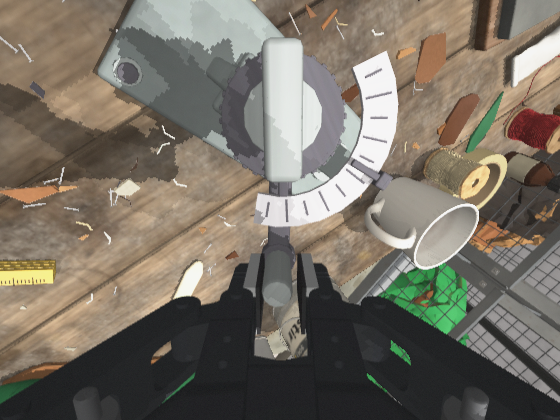

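```bash
python3 - <<'E'
from h import *
p,Rm,o=cur(); a=(p-Rm[:,1]*.065,Rm); b=bpose(0,0,.1,38.5); c=bpose(0,0,.046,38.5)
rows(a);rows(b,start=a);rows(c,start=b)
E
```

```text
n 2 dist 0.065 ang 0.0
[[-0.0, -0.0325, -0.0], [-0.0, -0.0325, -0.0]] [[0.0, 0.0, 0.0], [0.0, 0.0, 0.0]]
n 2 dist 0.0768 ang 1.5
[[-0.0384, -0.0002, 0.0006], [-0.0384, -0.0003, 0.0011]] [[0.15, -0.74, -0.04], [0.15, -0.74, -0.04]]
n 1 dist 0.054 ang 0.0
[[-0.0, 0.054, -0.0]] [[0.0, 0.0, 0.0]]
```

Call:
servo_tool:
  delta_pos:
    - [0, 0, 0]
    - [0, -0.034, 0]
    - [0, -0.034, 0]
    - [-0.0384, 0, 0.0006]
    - [-0.0384, 0, 0.001]
  dr:
    - [0, 0, 0]
    - [0, 0, 0]
    - [0, 0, 0]
    - [0.1, -0.7, 0]
    - [0.1, -0.7, 0]
  grip: [0.5, 0.5, 0.5, 0.5, 0.5]

```text
t: 5.88
tool_pos: [0.4946, -0.0147, 0.2129]
tool_rot: [-1.184, 0.335, -1.109]
contact_force: [-0.3, -0.0, -0.4]
opening: 0.0427
```

```bash
python3 - <<'E'
from h import *
where(); 
im=ctrl.get_image('wrist')[:,:,::-1].copy(); cv2.imwrite('pics/w6.png',im)
where(); rows(bpose(0,0,.1,38.5)); rows(bpose(0,0,.046,38.5))
E
```

```text
t 5.875 r 0.0077 th -19.0 h 0.1089 zdeg 37.8 tilt 0.87 F [-0.3 -0.  -0.4] op 0.0427 q [-0.22 -0.62  2.27  0.09  0.96 -0.84]
t 5.925 r 0.0044 th 5.2 h 0.1081 zdeg 37.9 tilt 0.63 F [ 0.6  0.1 -1.8] op 0.0428 q [-0.21 -0.63  2.28  0.09  0.96 -0.84]
n 1 dist 0.0092 ang 0.9
[[-0.0025, 0.008, -0.0038]] [[-0.4, -0.58, 0.49]]
n 2 dist 0.0623 ang 0.9
[[-0.0015, 0.031, -0.0021], [-0.0013, 0.031, -0.002]] [[-0.2, -0.29, 0.25], [-0.2, -0.29, 0.25]]
```

View pics/w6.png

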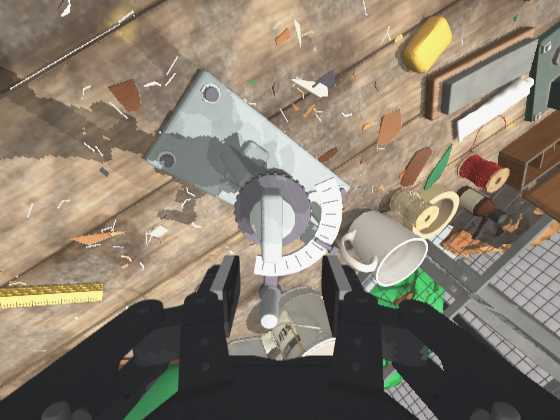

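Call:
servo_tool:
  delta_pos:
    - [-0.0025, 0.008, -0.0038]
    - [0, 0.027, 0]
    - [0, 0.027, 0]
    - [0, 0, 0]
  dr:
    - [-0.4, -0.6, 0.5]
    - [0, 0, 0]
    - [0, 0, 0]
    - [0, 0, 0]
  grip: [0.5, 0.5, 0.5, 0.5]

```text
t: 6.42
tool_pos: [0.5232, -0.0161, 0.1567]
tool_rot: [-1.189, 0.333, -1.096]
contact_force: [0.5, 0.4, -0.3]
opening: 0.0425
```

```bash
python3 - <<'E'
from h import *
where(); 
im=ctrl.get_image('wrist')[:,:,::-1].copy(); cv2.imwrite('pics/w7.png',im)
where(); rows(bpose(0,0,.046,38.5))
E
```

```text
t 6.425 r 0.0044 th -26.4 h 0.0459 zdeg 38.4 tilt 0.42 F [ 0.5  0.4 -0.3] op 0.0425 q [-0.21 -0.46  2.26  0.09  0.81 -0.86]
t 6.475 r 0.0055 th -20.9 h 0.047 zdeg 38.4 tilt 0.57 F [-0.1 -0.7  1.1] op 0.0427 q [-0.21 -0.46  2.26  0.09  0.81 -0.86]
n 1 dist 0.0056 ang 0.6
[[-0.0048, 0.0009, -0.0028]] [[-0.36, -0.06, 0.44]]
```

View pics/w7.png

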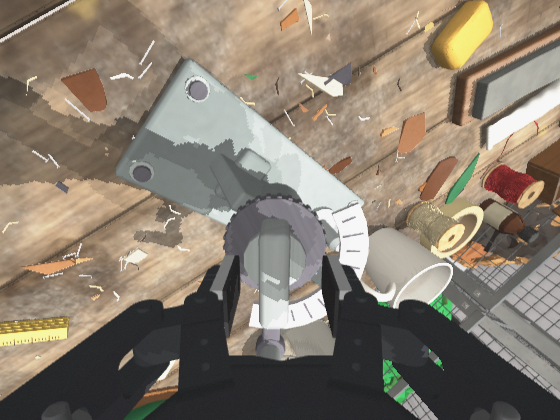

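Call:
servo_tool:
  delta_pos:
    - [-0.005, 0.001, -0.003]
    - [0, 0, 0]
    - [0, 0, 0]
    - [0, 0, 0]
  dr:
    - [-0.3, 0, 0.4]
    - [0, 0, 0]
    - [0, 0, 0]
    - [0, 0, 0]
  grip: [0.5, 0.1, 0.1, 0.1]
  grip_force: 40

```text
t: 6.98
tool_pos: [0.5187, -0.0161, 0.1567]
tool_rot: [-1.196, 0.336, -1.093]
contact_force: [7.9, 2.1, -7.3]
opening: 0.0131
```

```bash
python3 - <<'E'
from h import *
where(); rows(bpose(0,0,.046,38.5)); rows(bpose(0,0,.046,38.5+57))
E
```

```text
t 6.975 r 0.0022 th -89.4 h 0.0481 zdeg 38.5 tilt 0.27 F [ 7.9  2.1 -7.3] op 0.0131 q [-0.21 -0.47  2.27  0.09  0.82 -0.85]
n 1 dist 0.0031 ang 0.3
[[-0.0018, 0.0021, 0.0014]] [[0.14, 0.01, 0.23]]
n 6 dist 0.0031 ang 57.0
[[-0.0003, 0.0004, 0.0002], [-0.0003, 0.0004, 0.0003], [-0.0002, 0.0004, 0.0003], [-0.0001, 0.0004, 0.0003], [-0.0001, 0.0004, 0.0004]] [[0.04, -9.5, 0.02], [0.04, -9.5, 0.02], [0.04, -9.5, 0.02], [0.04, -9.5, 0.02], [0.04, -9.5, 0.02]]
[[-0.0, 0.0004, 0.0004]] [[0.04, -9.5, 0.02]]
```

Call:
servo_tool:
  delta_pos:
    - [0, 0, 0]
    - [0, 0, 0]
    - [0, 0, 0]
    - [0, 0, 0]
  dr:
    - [0, -9.5, 0]
    - [0, -9.5, 0]
    - [0, -9.5, 0]
    - [0, -9.5, 0]
  grip: [0.1, 0.1, 0.1, 0.1]

```text
t: 7.48
tool_pos: [0.5193, -0.015, 0.157]
tool_rot: [-1.482, -0.195, -0.631]
contact_force: [4.4, 1.4, -5.0]
opening: 0.013
```

```bash
python3 - <<'E'
from h import *
where(); rows(bpose(0,0,.046,38.5+57))
im=ctrl.get_image('wrist')[:,:,::-1].copy(); cv2.imwrite('pics/w8.png',im)
E
```

```text
t 7.475 r 0.0013 th -57.9 h 0.0481 zdeg 77.6 tilt 0.35 F [ 4.4  1.4 -5. ] op 0.013 q [-0.21 -0.47  2.27  0.09  0.82 -1.54]
n 2 dist 0.0025 ang 17.9
[[-0.0005, 0.0011, 0.0005], [-0.0004, 0.0011, 0.0005]] [[0.05, -8.96, 0.17], [0.05, -8.96, 0.17]]
```

View pics/w8.png

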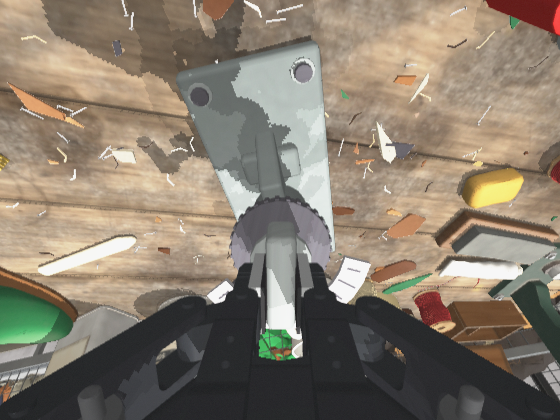

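Call:
servo_tool:
  delta_pos:
    - [0, 0, 0]
    - [0, 0, 0]
    - [0, 0, 0]
  dr:
    - [0, -9.2, 0]
    - [0, -9.2, 0]
    - [0, 0, 0]
  grip: [0.1, 0.1, 0.1]

```text
t: 7.9
tool_pos: [0.5194, -0.0144, 0.157]
tool_rot: [-1.578, -0.448, -0.386]
contact_force: [4.9, -1.4, -3.7]
opening: 0.013
```

```bash
python3 - <<'E'
from h import *
where(); rows(bpose(0,0,.046,96))
im=ctrl.get_image('top')[:,:,::-1].copy(); cv2.imwrite('pics/t9.png',cv2.resize(im[195:260,265:335],None,fx=9,fy=9,interpolation=cv2.INTER_CUBIC))
E
```

```text
t 7.9 r 0.0009 th -32.2 h 0.0481 zdeg 96.3 tilt 0.42 F [ 4.9 -1.4 -3.7] op 0.013 q [-0.21 -0.47  2.27  0.09  0.82 -1.86]
n 1 dist 0.0023 ang 0.5
[[-0.0007, 0.0021, 0.0006]] [[0.09, 0.26, 0.41]]
```

View pics/t9.png

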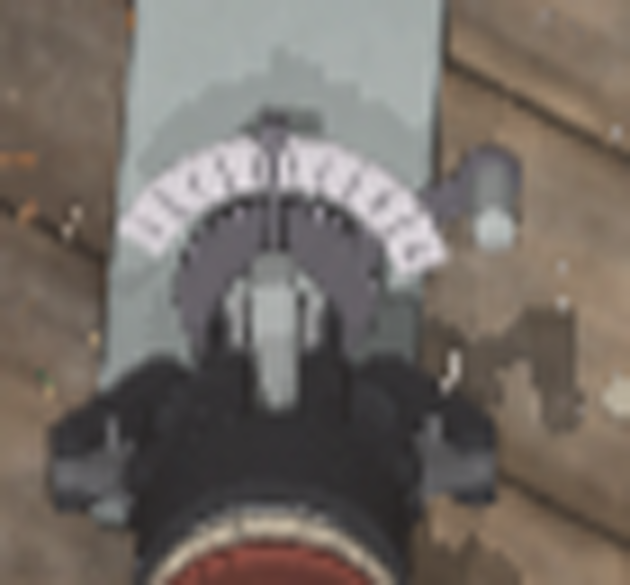

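Call:
servo_tool:
  delta_pos:
    - [0, 0, 0]
    - [0, 0, 0]
    - [0, -0.033, 0]
    - [0, -0.033, 0]
    - [0, 0, 0]
  dr:
    - [0, 0, 0]
    - [0, 0, 0]
    - [0, 0, 0]
    - [0, 10, 0]
    - [0, 10, 0]
  grip: [0.4, 0.4, 0.4, 0.4, 0.4]

```text
t: 8.57
tool_pos: [0.4857, -0.0121, 0.2179]
tool_rot: [-1.466, -0.166, -0.663]
contact_force: [1.0, -0.6, -0.1]
opening: 0.0341
```

```bash
python3 - <<'E'
from h import *
where(); rows(bpose(.075,-54.5,.1,36))
im=ctrl.get_image('wrist')[:,:,::-1].copy(); cv2.imwrite('pics/w10.png',im)
E
```

```text
t 8.575 r 0.002 th -14.2 h 0.1177 zdeg 75.2 tilt 0.54 F [ 1.  -0.6 -0.1] op 0.0341 q [-0.22 -0.66  2.28  0.09  0.99 -1.49]
n 4 dist 0.0756 ang 39.2
[[0.0139, 0.0045, -0.012], [0.0157, 0.0045, -0.0094], [0.0171, 0.0045, -0.0066], [0.018, 0.0045, -0.0036]] [[-0.07, 9.79, 0.12], [-0.07, 9.79, 0.12], [-0.07, 9.79, 0.12], [-0.07, 9.79, 0.12]]
```

View pics/w10.png

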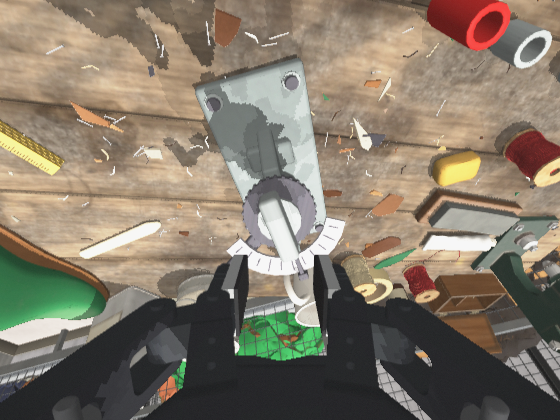

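Pointer (≈298,268) and tab are partly hidden by the wing. Move on toward the lever, and look again there.

Call:
servo_tool:
  delta_pos:
    - [0.0139, 0.0045, -0.012]
    - [0.0157, 0.0045, -0.0094]
    - [0.0171, 0.0045, -0.0066]
    - [0.018, 0.0045, -0.0036]
    - [0, 0, 0]
  dr:
    - [0, 9.8, 0.1]
    - [0, 9.8, 0.1]
    - [0, 9.8, 0.1]
    - [0, 9.8, 0.1]
    - [0, 0, 0]
  grip: [0.5, 0.5, 0.5, 0.5, 0.5]

```text
t: 9.25
tool_pos: [0.5267, -0.0772, 0.2221]
tool_rot: [-1.157, 0.383, -1.126]
contact_force: [-0.1, 0.2, 0.4]
opening: 0.0427
```

```bash
python3 - <<'E'
from h import *
where(); 
c=cam('wrist');im=ctrl.get_image('wrist')[:,:,::-1].copy(); cv2.imwrite('pics/w11.png',im)
import pickle; pickle.dump(c,open('c11.pkl','wb'))
where(); rows(bpose(.075,-55,.034,35.))
cv2.imwrite('pics/w11z.png',cv2.resize(im[130:270,200:370],None,fx=4.5,fy=4.5,interpolation=cv2.INTER_CUBIC))
E
```

```text
t 9.25 r 0.0762 th -55.3 h 0.0987 zdeg 35.0 tilt 0.26 F [-0.1  0.2  0.4] op 0.0427 q [-0.36 -0.5   2.18  0.18  0.96 -0.97]
t 9.3 r 0.0755 th -55.4 h 0.0987 zdeg 35.1 tilt 0.27 F [-0.5  0.  -0.2] op 0.0429 q [-0.36 -0.5   2.18  0.18  0.96 -0.97]
n 2 dist 0.0647 ang 0.3
[[-0.0002, 0.0323, 0.0001], [-0.0002, 0.0323, 0.0002]] [[-0.11, 0.05, -0.08], [-0.11, 0.05, -0.08]]
```

View pics/w11.png

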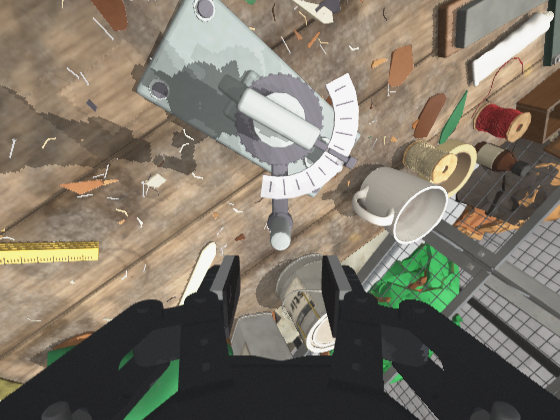

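View pics/w11z.png

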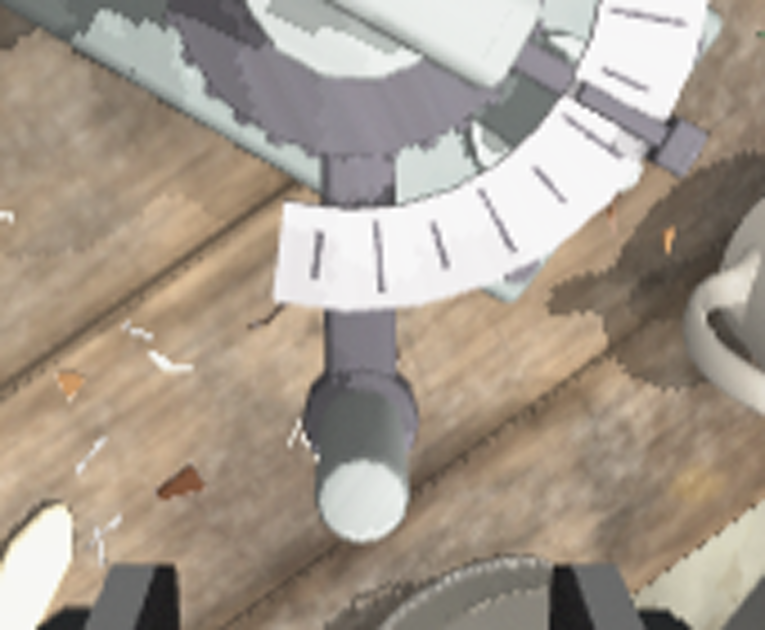

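Call:
servo_tool:
  delta_pos:
    - [-0.0002, 0.0323, 0.0001]
    - [-0.0002, 0.0323, 0.0002]
    - [0, 0, 0]
    - [0, 0, 0]
  dr:
    - [0, 0, 0]
    - [0, 0, 0]
    - [0, 0, 0]
    - [0, 0, 0]
  grip: [0.5, 0.5, 0.2, 0.2]

```text
t: 9.8
tool_pos: [0.5588, -0.076, 0.1661]
tool_rot: [-1.163, 0.372, -1.117]
contact_force: [0.8, -0.1, 1.0]
opening: 0.0168
```

```bash
python3 - <<'E'
from h import *
where(); rows(bpose(.075,-55,.034,35.));rows(bpose(.075,-90,.034,0))
E
```

```text
t 9.8 r 0.0732 th -54.1 h 0.0342 zdeg 35.8 tilt 0.35 F [ 0.8 -0.1  1. ] op 0.0168 q [-0.33 -0.34  2.16  0.19  0.82 -0.98]
n 1 dist 0.0021 ang 0.9
[[0.0018, 0.0002, -0.0012]] [[-0.32, 0.82, -0.15]]
n 4 dist 0.0458 ang 35.8
[[-0.0031, -0.0, -0.011], [-0.0014, 0.0, -0.0114], [0.0004, 0.0, -0.0114], [0.0022, 0.0, -0.0112]] [[-0.07, 8.95, -0.06], [-0.07, 8.95, -0.06], [-0.07, 8.95, -0.06], [-0.07, 8.95, -0.06]]
```

Call:
servo_tool:
  delta_pos:
    - [0.001, 0, -0.013]
    - [-0.0005, 0, -0.0125]
    - [-0.0005, 0, -0.0125]
    - [-0.0005, 0, -0.0125]
  dr:
    - [0, 9, 0]
    - [0, 9, 0]
    - [0, 9, 0]
    - [0, 9, 0]
  grip: [0.2, 0.2, 0.2, 0.2]

```text
t: 10.3
tool_pos: [0.5218, -0.0907, 0.1529]
tool_rot: [-0.761, 0.847, -1.484]
contact_force: [3.9, 0.1, -1.6]
opening: 0.0171
```

```bash
python3 - <<'E'
from h import *
where(); rows(bpose(.075,-110,.034,-20))
E
```

```text
t 10.3 r 0.0767 th -86.0 h 0.0407 zdeg -1.0 tilt 1.37 F [ 3.9  0.1 -1.6] op 0.0171 q [-0.4  -0.44  2.26  0.24  0.81 -0.44]
n 2 dist 0.0322 ang 19.0
[[-0.0027, 0.003, -0.0156], [-0.0001, 0.0032, -0.0158]] [[-0.63, 9.48, -0.28], [-0.63, 9.48, -0.28]]
```

Call:
servo_tool:
  delta_pos:
    - [-0.002, 0.005, -0.0145]
    - [-0.001, 0.003, -0.0145]
    - [-0.0005, 0.001, -0.01]
  dr:
    - [-0.8, 9.5, -0.4]
    - [-0.5, 9.5, -0.2]
    - [0, 6, 0]
  grip: [0.2, 0.2, 0.2]

```text
t: 10.68
tool_pos: [0.4998, -0.0823, 0.1374]
tool_rot: [-0.436, 1.171, -1.699]
contact_force: [3.0, -3.0, -0.9]
opening: 0.0175
```

```bash
python3 - <<'E'
from h import *
where(); rows(bpose(.075,-119,.034,-29))
E
```

```text
t 10.675 r 0.073 th -107.5 h 0.0386 zdeg -26.6 tilt 1.47 F [ 3.  -3.  -0.9] op 0.0175 q [-0.39 -0.5   2.33  0.22  0.8   0.03]
n 1 dist 0.0156 ang 2.8
[[0.0028, 0.0042, -0.0147]] [[-1.47, 2.38, -0.06]]
```

Call:
servo_tool:
  delta_pos:
    - [0.002, 0.004, -0.009]
    - [0.001, 0.001, -0.008]
  dr:
    - [-1, 1.5, 0]
    - [-0.4, 1, 0]
  grip: [0.2, 0.2]

```text
t: 10.92
tool_pos: [0.4907, -0.0777, 0.1296]
tool_rot: [-0.411, 1.214, -1.707]
contact_force: [1.7, -4.0, 1.2]
opening: 0.0171
```

```bash
python3 - <<'E'
from h import *
where(); rows(bpose(.075,-119,.034,-29))
E
```

```text
t 10.925 r 0.0739 th -117.4 h 0.0365 zdeg -29.0 tilt 0.65 F [ 1.7 -4.   1.2] op 0.0171 q [-0.39 -0.51  2.35  0.22  0.81  0.07]
n 1 dist 0.0034 ang 0.6
[[0.0011, 0.0025, -0.0021]] [[-0.63, 0.03, -0.14]]
```

Call:
servo_tool:
  delta_pos:
    - [0.001, 0.002, -0.005]
    - [0, 0, -0.004]
  dr:
    - [-0.5, 0.5, 0]
    - [0, 0, 0]
  grip: [0.2, 0.2]

```text
t: 11.18
tool_pos: [0.4879, -0.0758, 0.1275]
tool_rot: [-0.402, 1.215, -1.711]
contact_force: [16.8, -12.2, -4.1]
opening: 0.0174
```

```bash
python3 - <<'E'
from h import *
where()
E
```

```text
t 11.175 r 0.0742 th -120.5 h 0.0362 zdeg -29.4 tilt 0.89 F [ 16.8 -12.2  -4.1] op 0.0174 q [-0.39 -0.52  2.36  0.22  0.8   0.08]
```

Call:
servo_tool:
  delta_pos:
    - [0, 0, 0.002]
    - [0, -0.01, 0]
    - [0, -0.05, 0]
    - [0, -0.05, 0]
    - [0, 0, 0]
  dr:
    - [0, 0, 0]
    - [0, 0, 0]
    - [0, 0, 0]
    - [0, 0, 0]
    - [0, 0, 0]
  grip: [0.5, 0.5, 0.5, 0.5, 0.5]

```text
t: 11.8
tool_pos: [0.4279, -0.0698, 0.2212]
tool_rot: [-0.413, 1.23, -1.702]
contact_force: [-0.5, -0.2, 0.2]
opening: 0.0424
```

```bash
python3 - <<'E'
from h import *
where(); 
c=cam('wrist');im=ctrl.get_image('wrist')[:,:,::-1].copy(); cv2.imwrite('pics/w12.png',im)
im=ctrl.get_image('top')[:,:,::-1].copy(); cv2.imwrite('pics/t12.png',im)
where()
E
```

```text
t 11.8 r 0.0755 th -124.7 h 0.1474 zdeg -29.3 tilt 0.19 F [-0.5 -0.2  0.2] op 0.0424 q [-0.45 -0.85  2.38  0.21  1.14  0.08]
t 11.9 r 0.077 th -126.9 h 0.1434 zdeg -29.4 tilt 0.55 F [-0.2  0.7 -0.1] op 0.0426 q [-0.45 -0.85  2.38  0.21  1.13  0.08]
```

View pics/w12.png

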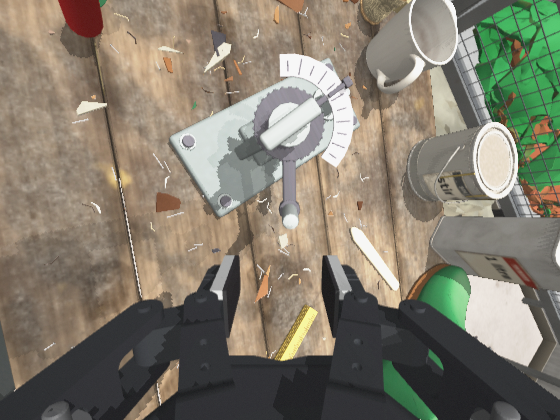

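```bash
python3 - <<'E'
from h import *
from scipy.optimize import least_squares
T=cam("top");S=cam("side")
def tri(a,b):
    f=lambda X:np.r_[(proj(T,X)-a).ravel(),(proj(S,X)-b).ravel()]
    s=least_squares(f,[.6,.3,.05]); return s.x.round(4),s.fun.round(2)
tz=lambda x,y:(140+x/5.5-.4,160+y/5.5-.4)
sz=lambda x,y:(180+x/4-.4,140+y/4-.4)
print("tall",tri(tz(207,285),sz(162,130)),atz(T,*tz(207,285),.064))
print("short",tri(tz(372,407),sz(151,253)),atz(T,*tz(372,407),.036))
print("green",tri(tz(111,171),sz(197,75))); print("red",tri(tz(489,497),sz(132,291)))
rows(dpose(atz(T,*tz(207,285),.064)*[1,1,0]+[0,0,.21],-45))
E
```

```text
tall (array([0.5822, 0.3224, 0.0656]), array([ 0.12, -0.23, -0.24,  0.03])) [0.58167808 0.32300188 0.064     ]
short (array([0.5215, 0.2382, 0.0364]), array([ 0.14, -0.27, -0.26,  0.03])) [0.5207768  0.23862416 0.036     ]
green (array([0.6418, 0.3748, 0.0645]), array([ 0.13, -0.24, -0.27,  0.03]))
red (array([0.4736, 0.1726, 0.0663]), array([ 0.13, -0.26, -0.23,  0.03]))
n 8 dist 0.4217 ang 31.8
[[-0.0503, 0.0088, -0.0129], [-0.0503, 0.0076, -0.0138], [-0.0502, 0.0064, -0.0146], [-0.0501, 0.0053, -0.0156], [-0.0498, 0.0043, -0.0166]] [[-3.0, 1.43, -2.17], [-3.0, 1.43, -2.17], [-3.0, 1.43, -2.17], [-3.0, 1.43, -2.17], [-3.0, 1.43, -2.17]]
[[-0.0496, 0.0033, -0.0176], [-0.0492, 0.0024, -0.0187], [-0.0488, 0.0015, -0.0199]] [[-3.0, 1.43, -2.17], [-3.0, 1.43, -2.17], [-3.0, 1.43, -2.17]]
```

Heights confirm: the tall steel sleeve top sits at 65 mm, the short one at 36 mm. Go above the tall one.

Call:
servo_tool:
  delta_pos:
    - [-0.0503, 0.0088, -0.0129]
    - [-0.0503, 0.0076, -0.0138]
    - [-0.0502, 0.0064, -0.0146]
    - [-0.0501, 0.0053, -0.0156]
    - [-0.0498, 0.0043, -0.0166]
  dr:
    - [-3, 1.43, -2.17]
    - [-3, 1.43, -2.17]
    - [-3, 1.43, -2.17]
    - [-3, 1.43, -2.17]
    - [-3, 1.43, -2.17]
  grip: [0.65, 0.65, 0.65, 0.65, 0.65]

```text
t: 12.52
tool_pos: [0.523, 0.1775, 0.1986]
tool_rot: [-0.627, 1.588, -1.761]
contact_force: [0.2, -0.9, 0.3]
opening: 0.0552
```

```bash
python3 - <<'E'
from h import *
rows(dpose([.582,.3227,.21],-45)); print(cur()[2]['tool_pos'],cur()[2]['q'].round(2))
E
```

```text
n 3 dist 0.1571 ang 10.1
[[-0.0495, -0.002, -0.017], [-0.0491, -0.0026, -0.0181], [-0.0486, -0.0033, -0.0192]] [[-2.67, 1.15, -1.73], [-2.67, 1.15, -1.73], [-2.67, 1.15, -1.73]]
[0.52303084 0.17752528 0.19859893] [ 0.22 -0.18  1.92 -0.07  1.25  0.97]
```

Call:
servo_tool:
  delta_pos:
    - [-0.0495, -0.002, -0.017]
    - [-0.0491, -0.0026, -0.0181]
    - [-0.0486, -0.0033, -0.0192]
    - [0, 0, 0]
  dr:
    - [-2.67, 1.15, -1.73]
    - [-2.67, 1.15, -1.73]
    - [-2.67, 1.15, -1.73]
    - [0, 0, 0]
  grip: [0.65, 0.65, 0.65, 0.65]

```text
t: 13.02
tool_pos: [0.5791, 0.3308, 0.193]
tool_rot: [-0.766, 1.771, -1.763]
contact_force: [-0.2, 0.4, 0.6]
opening: 0.0554
```

```bash
python3 - <<'E'
from h import *
c=cam('wrist');im=ctrl.get_image('wrist')[:,:,::-1].copy(); cv2.imwrite('pics/w13.png',im)
for X in ([.582,.3227,.065],[.5212,.2384,.0364]): print(proj(c,X))
rows(dpose([.582,.3227,.21],-45)); print(cur()[2]['tool_pos'],cur()[2]['q'].round(2))
for m in ctrl.masks_of('wrist','tall_sleeve_mid'): print(round(m['score'],2),m['extent'])
E
```

```text
[[291.51409099 211.13942681]]
[[304.75682086 293.01200143]]
n 1 dist 0.0187 ang 1.9
[[0.0026, -0.0171, 0.0071]] [[0.87, 0.21, 1.62]]
[0.57822262 0.32936304 0.19295954] [0.4  0.2  1.54 0.   1.43 1.19]
0.78 [281.6, 96.5, 321.9, 140.0]
0.76 [279.5, 179.8, 311.8, 226.8]
0.74 [298.1, 324.5, 329.1, 356.3]
```

View pics/w13.png

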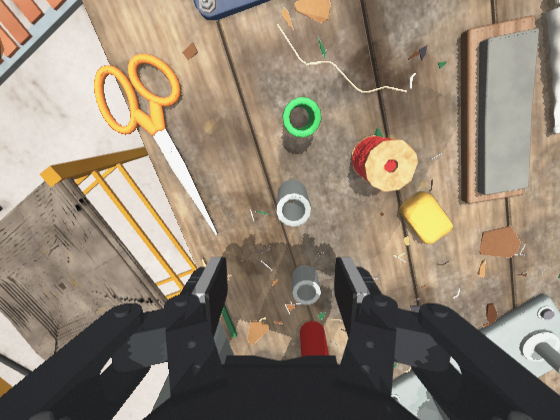

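```bash
python3 - <<'E'
from h import *
a=dpose([.583,.3227,.10],-45); rows(a);rows(dpose([.583,.3227,.04],-45),start=a)
E
```

```text
n 2 dist 0.0943 ang 1.8
[[-0.001, 0.0469, 0.0044], [-0.0004, 0.047, 0.0041]] [[0.41, 0.08, 0.78], [0.41, 0.08, 0.78]]
n 2 dist 0.06 ang 0.0
[[0.0, 0.03, 0.0], [0.0, 0.03, 0.0]] [[0.0, 0.0, 0.0], [0.0, 0.0, 0.0]]
```

Call:
servo_tool:
  delta_pos:
    - [-0.001, 0.0469, 0.0044]
    - [-0.0004, 0.047, 0.0041]
    - [0, 0, 0]
  dr:
    - [0.4, 0.1, 0.8]
    - [0.4, 0.1, 0.8]
    - [0, 0, 0]
  grip: [0.65, 0.65, 0.65]

```text
t: 13.5
tool_pos: [0.581, 0.319, 0.0977]
tool_rot: [-0.727, 1.761, -1.762]
contact_force: [0.9, 0.5, 0.3]
opening: 0.0553
```

```bash
python3 - <<'E'
from h import *
print(cur()[2]['tool_pos'].round(4))
c=cam('wrist');im=ctrl.get_image('wrist')[:,:,::-1].copy(); cv2.imwrite('pics/w14.png',im)
print(proj(c,[.583,.3227,.064]), cur()[2]['tool_pos'].round(4)); rows(dpose([.583,.3227,.04],-45))
E
```

```text
[0.581  0.319  0.0977]
[[278.70550412 247.82697986]] [0.5828 0.3199 0.1008]
n 2 dist 0.0608 ang 0.3
[[-0.0009, 0.0304, -0.001], [-0.001, 0.0304, -0.0009]] [[-0.06, -0.07, -0.12], [-0.06, -0.07, -0.12]]
```

View pics/w14.png

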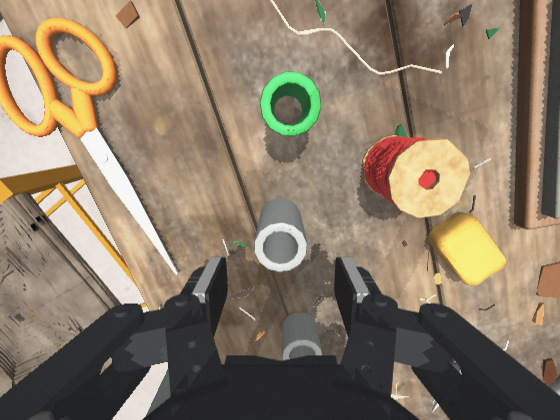

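Call:
servo_tool:
  delta_pos:
    - [-0.0014, 0.0304, 0]
    - [-0.0014, 0.0304, 0]
    - [0, 0, 0]
    - [0, 0, 0]
    - [0, 0, 0]
  dr:
    - [0, 0, -0.1]
    - [0, 0, -0.1]
    - [0, 0, 0]
    - [0, 0, 0]
    - [0, 0, 0]
  grip: [0.65, 0.65, 0.65, 0.3, 0.3]
  grip_force: 60

```text
t: 14.18
tool_pos: [0.5926, 0.3237, 0.0553]
tool_rot: [-0.702, 1.754, -1.757]
contact_force: [-0.3, 0.3, -1.4]
opening: 0.0313
```

```bash
python3 - <<'E'
from h import *
p,Rm,o=cur(); print(p.round(4),o['opening'],o['contact_force'].round(1)); print((np.degrees(np.arccos(-Rm[2,1]))).round(2),(p-Rm[:,1]*.005).round(4))
E
```

```text
[0.5926 0.3237 0.0553] 0.03125549123913159 [-0.3  0.3 -1.4]
1.3 [0.5925 0.3236 0.0603]
```

Call:
servo_tool:
  delta_pos:
    - [0, 0, 0]
    - [0, 0, 0]
  dr:
    - [0, 0, 0]
    - [0, 0, 0]
  grip: [0.65, 0.65]

```text
t: 14.42
tool_pos: [0.5939, 0.3242, 0.0581]
tool_rot: [-0.697, 1.752, -1.756]
contact_force: [0.3, -1.2, 0.0]
opening: 0.0557
```

```bash
python3 - <<'E'
from h import *
print(cur()[2]['tool_pos'].round(4))
c=cam('wrist');im=ctrl.get_image('wrist')[:,:,::-1].copy(); cv2.imwrite('pics/w15.png',im)
print(proj(c,[.583,.3227,.064]),proj(c,[.5845,.3227,.064]), cur()[2]['tool_pos'].round(4)); rows(dpose([.584,.3227,.04],-45))
E
```

```text
[0.5939 0.3242 0.0581]
[[266.95088631 305.78841731]] [[269.16710289 303.7705421 ]] [0.5939 0.3243 0.0581]
n 1 dist 0.0207 ang 1.5
[[0.0086, 0.0178, -0.0061]] [[-0.68, -0.22, -1.37]]
```

View pics/w15.png

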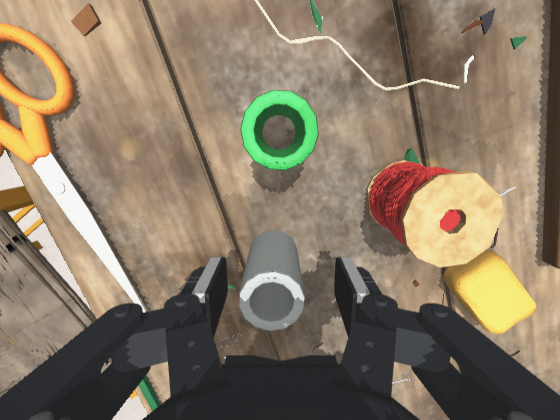

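Call:
servo_tool:
  delta_pos:
    - [0.0065, 0.01, -0.005]
    - [0, 0.008, 0]
  dr:
    - [-0.7, -0.2, -1.4]
    - [0, 0, 0]
  grip: [0.65, 0.65]

```text
t: 14.72
tool_pos: [0.5858, 0.3233, 0.0394]
tool_rot: [-0.731, 1.761, -1.76]
contact_force: [-0.3, 0.1, -0.3]
opening: 0.0555
```

```bash
python3 - <<'E'
from h import *
p,Rm,o=cur();print(p.round(4),o['contact_force'].round(1),o['dq'].round(3)); rows(dpose([.586,.323,.038],-45))
E
```

```text
[0.5858 0.3233 0.0394] [-0.3  0.1 -0.3] [-0.004  0.082  0.01  -0.001 -0.107  0.001]
n 1 dist 0.0015 ang 0.1
[[0.0001, 0.0014, 0.0004]] [[0.04, -0.01, 0.08]]
```

Call:
servo_tool:
  delta_pos:
    - [0, 0.0015, 0]
    - [0, 0, 0]
    - [0, 0, 0]
  dr:
    - [0, 0, 0]
    - [0, 0, 0]
    - [0, 0, 0]
  grip: [0.3, 0.3, 0.3]

```text
t: 15.1
tool_pos: [0.5851, 0.3231, 0.0364]
tool_rot: [-0.733, 1.761, -1.761]
contact_force: [-0.3, 0.5, 0.1]
opening: 0.0308
```

```bash
python3 - <<'E'
from h import *
p,Rm,o=cur();print(p.round(4),o['contact_force'].round(1),o['dq'].round(3),o['opening'],np.degrees(np.arccos(-Rm[2,1]))); 
im=ctrl.get_image('wrist')[:,:,::-1].copy(); cv2.imwrite('pics/w16.png',im)
E
```

```text
[0.5851 0.3231 0.0364] [-0.3  0.5  0.1] [-0.001 -0.    -0.     0.002  0.002 -0.001] 0.03083856874366771 0.22587639677019383
```

View pics/w16.png

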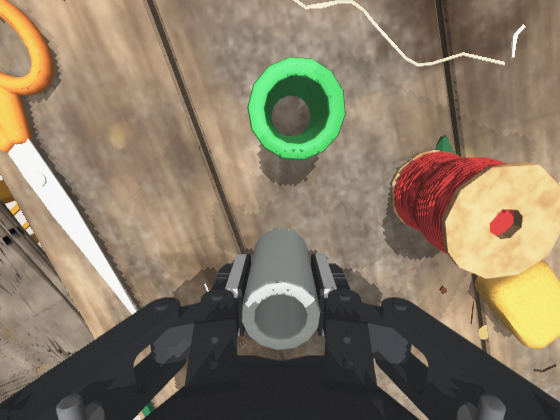

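```bash
python3 - <<'E'
from h import *
p,Rm,o=cur()
a=(p+[0,0,.15],dpose(p,-45)[1]); b=dpose([.634,-.060,.19],-45); rows(a); rows(b,start=a)
E
```

```text
n 3 dist 0.15 ang 0.2
[[0.0002, -0.05, -0.0001], [0.0001, -0.05, -0.0001], [0.0001, -0.05, -0.0]] [[0.03, -0.0, 0.07], [0.03, -0.0, 0.07], [0.03, -0.0, 0.07]]
n 8 dist 0.3862 ang 0.0
[[0.0295, -0.0005, 0.0382], [0.0295, -0.0005, 0.0382], [0.0295, -0.0005, 0.0382], [0.0295, -0.0005, 0.0382], [0.0295, -0.0005, 0.0382]] [[0.0, 0.0, 0.0], [0.0, 0.0, 0.0], [0.0, 0.0, 0.0], [0.0, 0.0, 0.0], [0.0, 0.0, 0.0]]
[[0.0295, -0.0005, 0.0382], [0.0295, -0.0005, 0.0382], [0.0295, -0.0005, 0.0382]] [[0.0, 0.0, 0.0], [0.0, 0.0, 0.0], [0.0, 0.0, 0.0]]
```

Call:
servo_tool:
  delta_pos:
    - [0, -0.025, 0]
    - [0, -0.05, 0]
    - [0, -0.05, 0]
    - [0, -0.03, 0]
    - [0, 0, 0]
  dr:
    - [0, 0, 0]
    - [0, 0, 0]
    - [0, 0, 0]
    - [0, 0, 0]
    - [0, 0, 0]
  grip: [0.25, 0.25, 0.25, 0.25, 0.25]
  grip_force: 90

```text
t: 15.78
tool_pos: [0.5843, 0.3226, 0.1928]
tool_rot: [-0.738, 1.763, -1.763]
contact_force: [0.3, 0.8, -1.8]
opening: 0.0306
```

```bash
python3 - <<'E'
from h import *
p,Rm,o=cur();print(p.round(4),o['opening'],o['contact_force'].round(1));rows(dpose([.634,-.060,.19],-45))
E
```

```text
[0.5843 0.3226 0.1928] 0.0305634565551667 [ 0.3  0.8 -1.8]
n 8 dist 0.3859 ang 0.5
[[0.0294, 0.0005, 0.0382], [0.0294, 0.0004, 0.0382], [0.0294, 0.0004, 0.0382], [0.0294, 0.0004, 0.0382], [0.0294, 0.0004, 0.0382]] [[0.03, -0.0, 0.06], [0.03, -0.0, 0.06], [0.03, -0.0, 0.06], [0.03, -0.0, 0.06], [0.03, -0.0, 0.06]]
[[0.0294, 0.0004, 0.0382], [0.0294, 0.0004, 0.0382], [0.0294, 0.0004, 0.0382]] [[0.03, -0.0, 0.06], [0.03, -0.0, 0.06], [0.03, -0.0, 0.06]]
```

Call:
servo_tool:
  delta_pos:
    - [0.0294, 0, 0.0382]
    - [0.0294, 0, 0.0382]
    - [0.0294, 0, 0.0382]
    - [0.0294, 0, 0.0382]
    - [0.0294, 0, 0.0382]
  dr:
    - [0, 0, 0]
    - [0, 0, 0]
    - [0, 0, 0]
    - [0, 0, 0]
    - [0, 0, 0]
  grip: [0.25, 0.25, 0.25, 0.25, 0.25]

```text
t: 16.4
tool_pos: [0.611, 0.0797, 0.181]
tool_rot: [-0.758, 1.767, -1.759]
contact_force: [0.7, -0.3, -0.8]
opening: 0.0302
```

```bash
python3 - <<'E'
from h import *
p,Rm,o=cur();print(p.round(4),o['opening'],o['contact_force'].round(1));rows(dpose([.634,-.060,.19],-45))
E
```

```text
[0.611  0.0797 0.181 ] 0.030241881957324246 [ 0.7 -0.3 -0.8]
n 3 dist 0.1418 ang 1.4
[[0.0278, -0.0029, 0.0381], [0.0277, -0.003, 0.0382], [0.0276, -0.003, 0.0383]] [[0.24, 0.12, 0.37], [0.24, 0.12, 0.37], [0.24, 0.12, 0.37]]
```

Call:
servo_tool:
  delta_pos:
    - [0.0278, -0.0035, 0.0381]
    - [0.0277, -0.0035, 0.0382]
    - [0.0276, -0.0035, 0.0383]
    - [0, 0, 0]
  dr:
    - [0.2, 0.1, 0.4]
    - [0.2, 0.1, 0.4]
    - [0.2, 0.1, 0.4]
    - [0, 0, 0]
  grip: [0.25, 0.25, 0.25, 0.25]

```text
t: 16.9
tool_pos: [0.6295, -0.0672, 0.1797]
tool_rot: [-0.739, 1.775, -1.756]
contact_force: [0.3, 0.6, -0.6]
opening: 0.0304
```

```bash
python3 - <<'E'
from h import *
p,Rm,o=cur();print(p.round(4))
c=cam('wrist');im=ctrl.get_image('wrist')[:,:,::-1].copy(); cv2.imwrite('pics/w17.png',im)
p,Rm,o=cur();print(p.round(4),o['opening'],np.degrees(np.arccos(-Rm[2,1])))
print(proj(c,[[.6695,-.0248,.0605],[.6695,-.0248,.02]]))
import pickle; pickle.dump(c,open('c17.pkl','wb'))
cv2.imwrite('pics/w17z.png',cv2.resize(im[140:340,190:390],None,fx=3,fy=3,interpolation=cv2.INTER_CUBIC))
E
```

```text
[ 0.6295 -0.0672  0.1797]
[ 0.6289 -0.0656  0.1791] 0.030715470535138616 0.9775957960162207
[[280.27985735 143.67254584]
 [280.88630228 140.97175487]]
```

View pics/w17.png

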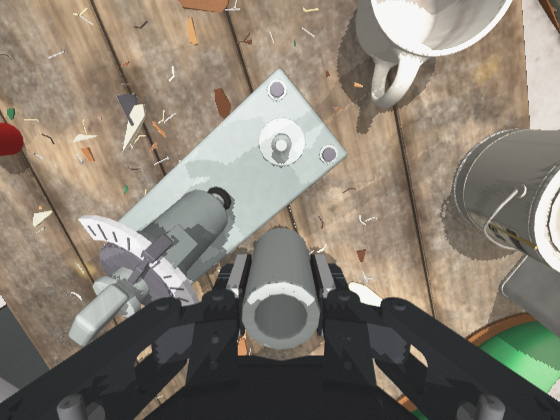

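View pics/w17z.png

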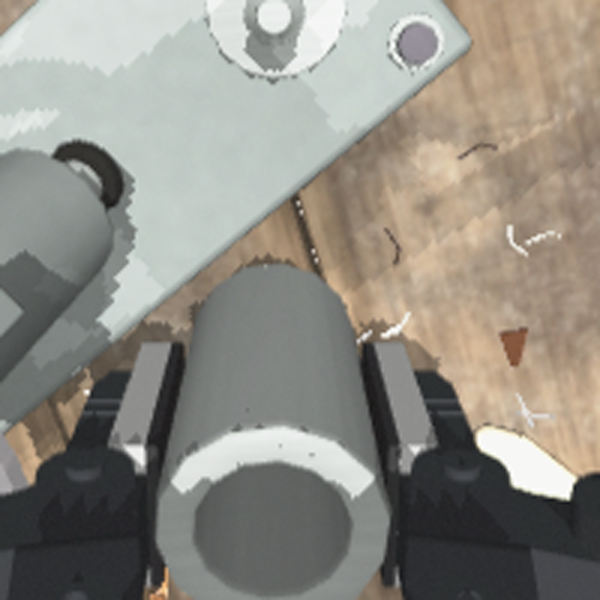

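```bash
python3 - <<'E'
from h import *
import pickle
c=pickle.load(open('c17.pkl','rb'))
p=np.array([.6295,-.0672,.1797]); Rm=R.from_rotvec([-0.739,1.775,-1.756]).as_matrix()
print("shoulder",atz(c,281.4,142.7,.02),"top",atz(c,281.5,145.3,.0595))
for uv in [(280.8,316.7),(280.8,314)]:
    d=Rm.T@ray(c,*uv); e=Rm.T@(c['eye']-p); t=(-.0276-e[1])/d[1]; print("sleeve top in tool",(e+d*t).round(4))
# predicted outline of top rim at tool (0,-.0276,0)
for ox in (-.002,0,.002):
    a=np.linspace(0,2*np.pi,200); P=np.array([Rm@[ox+.010*np.cos(t),-.0276,.010*np.sin(t)]+p for t in a]); q=proj(c,P); print(ox,q.min(0),q.max(0))
E
python3 - <<'E'
import cv2
im=cv2.imread('pics/w17.png'); cv2.imwrite('pics/w17y.png',cv2.resize(im[270:360,230:330],None,fx=6,fy=6,interpolation=cv2.INTER_CUBIC))
E
```

```text
shoulder [ 0.66871872 -0.02625704  0.02      ] top [ 0.66923013 -0.02644688  0.0595    ]
sleeve top in tool [-0.0006 -0.0276 -0.    ]
sleeve top in tool [-0.0018 -0.0276 -0.    ]
-0.002 [255.4494735  291.01786411] [306.3658089  335.03360079]
0 [255.57582549 295.61631833] [306.24533003 339.20643862]
0.002 [255.70095822 300.16934528] [306.12607544 343.33999398]
```

View pics/w17y.png

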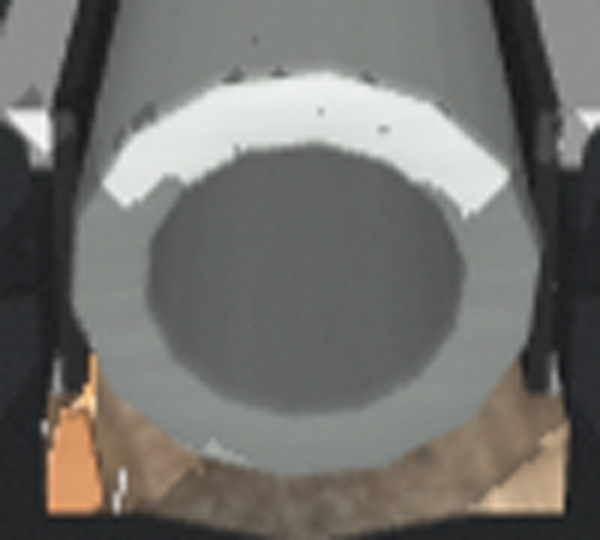

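```bash
python3 - <<'E'
from h import *
p,Rm,o=cur();print(p.round(4)); rows(dpose([.6686,-.0264,.125],-45))
E
```

```text
[ 0.6289 -0.0656  0.1791]
n 2 dist 0.0777 ang 1.0
[[-0.0281, 0.0268, 0.0005], [-0.028, 0.0269, 0.0004]] [[0.44, -0.06, 0.21], [0.44, -0.06, 0.21]]
```

Call:
servo_tool:
  delta_pos:
    - [-0.0281, 0.0268, 0.0005]
    - [-0.028, 0.0269, 0.0004]
    - [0, 0, 0]
  dr:
    - [0.45, -0.05, 0.2]
    - [0.45, -0.05, 0.2]
    - [0, 0, 0]
  grip: [0.25, 0.25, 0.25]

```text
t: 17.32
tool_pos: [0.6668, -0.0223, 0.1189]
tool_rot: [-0.735, 1.764, -1.757]
contact_force: [-0.5, 0.3, -0.9]
opening: 0.0304
```

```bash
python3 - <<'E'
from h import *
p,Rm,o=cur();print(p.round(4),o['dq'].round(3)); rows(dpose([.6686,-.0264,.110],-45))
E
```

```text
[ 0.6668 -0.0223  0.1189] [-0.006 -0.028 -0.002 -0.013  0.006  0.001]
n 1 dist 0.0099 ang 0.4
[[0.0016, 0.0089, 0.0042]] [[0.29, 0.08, 0.18]]
```

Call:
servo_tool:
  delta_pos:
    - [0.0016, 0.0089, 0.0042]
  dr:
    - [0.3, 0.1, 0.2]
  grip: [0.25]

```text
t: 17.45
tool_pos: [0.6688, -0.0256, 0.1102]
tool_rot: [-0.729, 1.758, -1.759]
contact_force: [-0.1, -0.2, -0.5]
opening: 0.0306
```

```bash
python3 - <<'E'
from h import *
p,Rm,o=cur();print(p.round(4),o['dq'].round(3)); rows(dpose([.6686,-.0264,.105],-45))
im=ctrl.get_image('side')[:,:,::-1]; cv2.imwrite('pics/s18.png',cv2.resize(im[150:290,240:380],None,fx=4.2,fy=4.2,interpolation=cv2.INTER_CUBIC))
p,Rm,o=cur();print(p.round(4),o['dq'].round(3)); rows(dpose([.6686,-.0264,.105],-45))
E
```

```text
[ 0.6688 -0.0256  0.1102] [-0.034  0.11   0.065  0.    -0.173 -0.027]
n 1 dist 0.0052 ang 0.1
[[0.0007, 0.0052, 0.0004]] [[-0.06, 0.08, -0.05]]
[ 0.6674 -0.0261  0.1076] [-0.01  -0.004  0.018  0.     0.04   0.004]
n 1 dist 0.0029 ang 0.1
[[-0.0007, 0.0026, 0.0011]] [[0.1, 0.03, 0.08]]
```

View pics/s18.png

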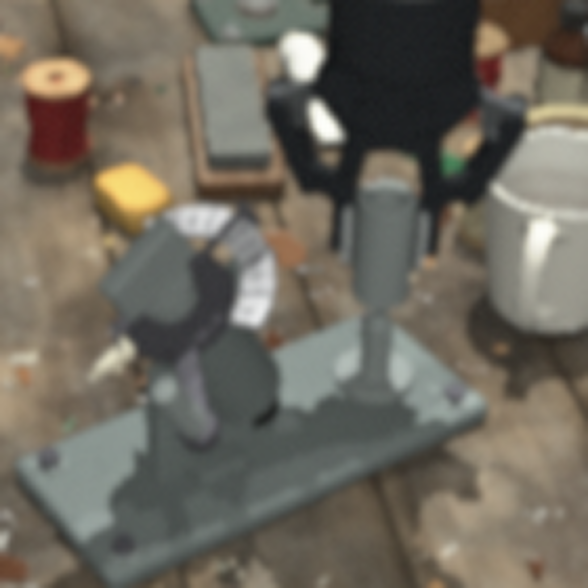

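```bash
python3 - <<'E'
from h import *
S=cam('side')
for X in ([.6678,-.0257,.0712],[.6678,-.0257,.135],[.669,-.026,.0605],[.669,-.026,.02],[.6684,-.0252,.02]):
    print(X,((proj(S,X)-[240-.5,150-.5])*4.2).round(1))
# pixel shift per mm
b=proj(S,[.668,-.025,.07]); print((proj(S,[.669,-.025,.07])-b)*4.2,(proj(S,[.668,-.024,.07])-b)*4.2)
im=cv2.imread('pics/s18.png'); cv2.imwrite('pics/s18z.png',cv2.resize(im[260:420,300:460],None,fx=3.5,fy=3.5))
E
```

```text
[0.6678, -0.0257, 0.0712] [[381.2 301.5]]
[0.6678, -0.0257, 0.135] [[389.6 204.4]]
[0.669, -0.026, 0.0605] [[381.9 316.5]]
[0.669, -0.026, 0.02] [[377.  373.5]]
[0.6684, -0.0252, 0.02] [[375.2 373.2]]
[[ 1.36860029 -0.6814047 ]] [[-1.25139744 -0.8996037 ]]
```

View pics/s18z.png

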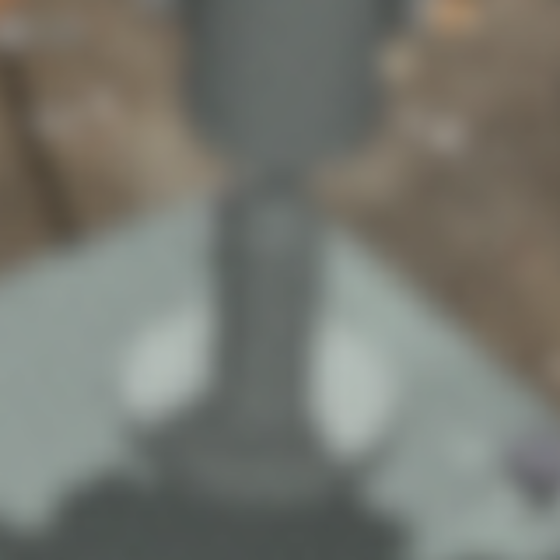

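```bash
python3 - <<'E'
from h import *
p,Rm,o=cur();print(p.round(4)); rows(dpose([.668,-.0258,.095],-45))
E
```

```text
[ 0.6674 -0.0261  0.1076]
n 1 dist 0.0127 ang 0.1
[[-0.0007, 0.0126, 0.0003]] [[0.1, 0.03, 0.08]]
```

Call:
servo_tool:
  delta_pos:
    - [-0.0007, 0.0126, 0.0003]
  dr:
    - [0.1, 0, 0.1]
  grip: [0.25]

```text
t: 17.62
tool_pos: [0.6687, -0.0263, 0.0959]
tool_rot: [-0.726, 1.758, -1.76]
contact_force: [-1.1, -0.1, -1.9]
opening: 0.0305
```

```bash
python3 - <<'E'
from h import *
p,Rm,o=cur();print(p.round(4),o['contact_force'].round(1)); rows(dpose([.668,-.0258,.085],-45))
E
```

```text
[ 0.6687 -0.0263  0.0959] [-1.1 -0.1 -1.9]
n 1 dist 0.011 ang 0.2
[[0.0002, 0.0109, -0.0009]] [[-0.13, 0.0, -0.11]]
```

Call:
servo_tool:
  delta_pos:
    - [0.0002, 0.0109, -0.0009]
  dr:
    - [-0.1, 0, -0.1]
  grip: [0.25]

```text
t: 17.75
tool_pos: [0.6675, -0.0261, 0.0842]
tool_rot: [-0.729, 1.76, -1.761]
contact_force: [-0.5, 0.2, -0.8]
opening: 0.0308
```

```bash
python3 - <<'E'
from h import *
p,Rm,o=cur();print(p.round(4),o['contact_force'].round(1)); rows(dpose([.668,-.0258,.075],-45))
E
```

```text
[ 0.6675 -0.0261  0.0842] [-0.5  0.2 -0.8]
n 1 dist 0.0092 ang 0.0
[[-0.0005, 0.0092, 0.0002]] [[-0.01, -0.03, 0.01]]
```

Call:
servo_tool:
  delta_pos:
    - [-0.0005, 0.0095, 0.0002]
    - [0, 0.009, 0]
  dr:
    - [0, 0, 0]
    - [0, 0, 0]
  grip: [0.25, 0.25]

```text
t: 18.0
tool_pos: [0.6678, -0.0263, 0.0645]
tool_rot: [-0.728, 1.761, -1.761]
contact_force: [-0.2, -0.8, -0.2]
opening: 0.0307
```

```bash
python3 - <<'E'
from h import *
p,Rm,o=cur();print(p.round(4),o['contact_force'].round(1),o['opening']); rows(dpose([.668,-.0258,.0564],-45))
E
```

```text
[ 0.6678 -0.0263  0.0645] [-0.2 -0.8 -0.2] 0.030686920985180173
n 1 dist 0.0081 ang 0.1
[[-0.0005, 0.0081, -0.0002]] [[-0.01, -0.07, 0.01]]
```

Call:
servo_tool:
  delta_pos:
    - [-0.0005, 0.007, 0]
    - [0, 0.004, 0]
  dr:
    - [0, 0, 0]
    - [0, 0, 0]
  grip: [0.25, 0.25]

```text
t: 18.25
tool_pos: [0.6685, -0.0259, 0.0563]
tool_rot: [-0.73, 1.762, -1.76]
contact_force: [-16.1, 1.8, 30.3]
opening: 0.0306
```

```bash
python3 - <<'E'
from h import *
p,Rm,o=cur();print(p.round(4),o['contact_force'].round(1),o['opening'])
E
```

```text
[ 0.6685 -0.0259  0.0563] [-16.1   1.8  30.3] 0.030632537580823616
```

Call:
servo_tool:
  delta_pos:
    - [0, -0.0005, 0]
    - [0, 0, 0]
    - [0, 0, 0]
  dr:
    - [0, 0, 0]
    - [0, 0, 0]
    - [0, 0, 0]
  grip: [0.25, 0.65, 0.65]

```text
t: 18.62
tool_pos: [0.6697, -0.0261, 0.0581]
tool_rot: [-0.727, 1.76, -1.761]
contact_force: [-0.1, -0.7, 0.7]
opening: 0.0556
```

Call:
servo_tool:
  delta_pos:
    - [0, -0.02, 0]
    - [0, -0.05, 0]
    - [0, -0.05, 0]
    - [0.03, -0.03, 0]
    - [0, 0, 0]
  dr:
    - [0, 0, 0]
    - [0, 0, 0]
    - [0, 0, 0]
    - [0, 0, 0]
    - [0, 0, 0]
  grip: [0.65, 0.65, 0.65, 0.65, 0.65]

```text
t: 19.25
tool_pos: [0.6486, -0.0476, 0.2174]
tool_rot: [-0.725, 1.757, -1.762]
contact_force: [-0.4, 0.7, -0.1]
opening: 0.0555
```

```bash
python3 - <<'E'
from h import *
p,Rm,o=cur();print(p.round(4),o['contact_force'].round(1),o['opening'],o['t'])
c=cam('wrist');im=ctrl.get_image('wrist')[:,:,::-1]; cv2.imwrite('pics/w20.png',im)
print(proj(c,[[.6684,-.0254,.084]]))
im=ctrl.get_image('side')[:,:,::-1]; cv2.imwrite('pics/s20.png',cv2.resize(im[150:290,240:380],None,fx=4.2,fy=4.2,interpolation=cv2.INTER_CUBIC))
S=cam('side'); print((proj(S,[[.6684,-.0254,.084],[.6684,-.0254,.02]])-[239.5,149.5])*4.2)
im=ctrl.get_image('top')[:,:,::-1]; cv2.imwrite('pics/t20.png',cv2.resize(im[160:265,230:370],None,fx=5.5,fy=5.5,interpolation=cv2.INTER_CUBIC))
E
```

```text
[ 0.6486 -0.0476  0.2174] [-0.4  0.7 -0.1] 0.05545865893869239 19.25
[[278.13383188 177.12387455]]
[[383.29517561 281.94161595]
 [375.44323257 373.34869479]]
```

View pics/w20.png

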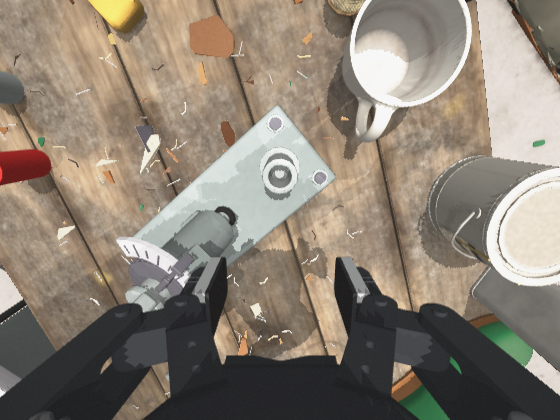

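View pics/s20.png

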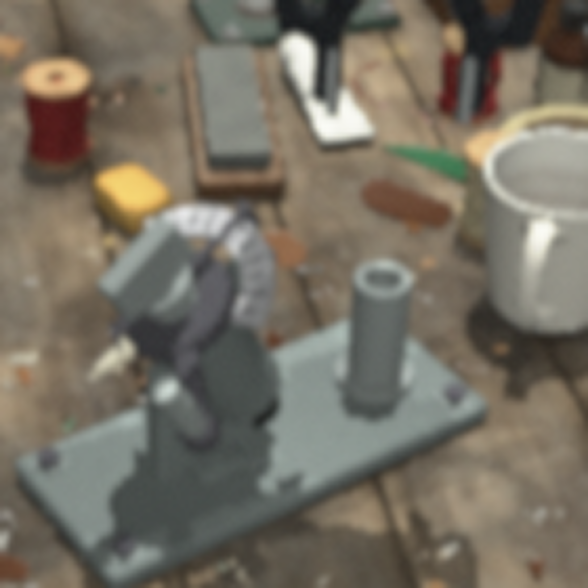

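View pics/t20.png

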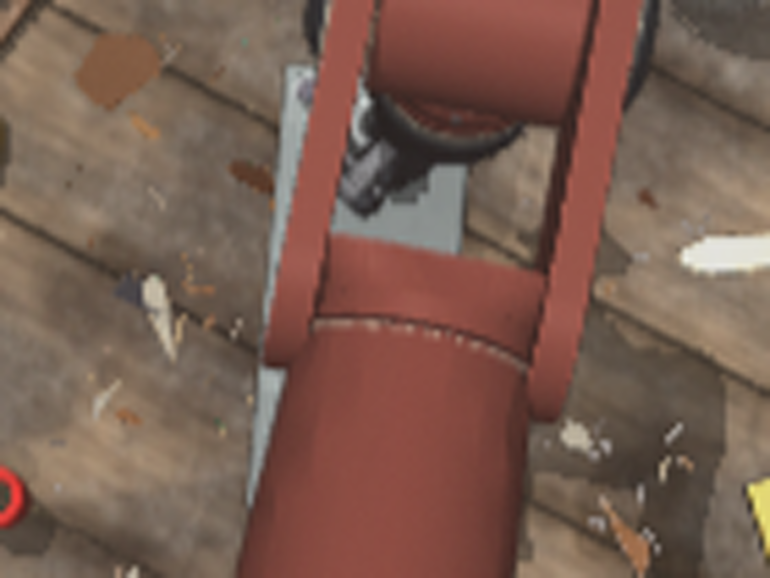

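Call:
servo_tool:
  delta_pos:
    - [-0.03, -0.02, -0.03]
    - [-0.04, 0, -0.04]
    - [-0.04, 0, -0.04]
    - [-0.04, 0, -0.04]
    - [-0.04, 0, -0.04]
  dr:
    - [0, 0, 0]
    - [0, 0, 0]
    - [0, 0, 0]
    - [0, 0, 0]
    - [0, 0, 0]
  grip: [0.65, 0.65, 0.65, 0.65, 0.65]

```text
t: 20.02
tool_pos: [0.6444, 0.2286, 0.2204]
tool_rot: [-0.747, 1.777, -1.761]
contact_force: [0.1, 0.3, -1.0]
opening: 0.0553
```

```bash
python3 - <<'E'
from h import *
im=ctrl.get_image('top')[:,:,::-1]; cv2.imwrite('pics/t21.png',cv2.resize(im[160:265,230:370],None,fx=5.5,fy=5.5,interpolation=cv2.INTER_CUBIC))
cv2.imwrite('pics/t21f.png',im)
im=ctrl.get_image('side')[:,:,::-1];S=cam('side')
a=np.linspace(0,2*np.pi,60)
o=cv2.resize(im[205:255,310:350],None,fx=12,fy=12,interpolation=cv2.INTER_CUBIC)
for z in (.02,.084):
    P=np.c_[.6684+.016*np.cos(a),-.0254+.016*np.sin(a),a*0+z]; cv2.polylines(o,[((proj(S,P)-[309.5,204.5])*12).astype(np.int32)],True,(0,0,255),1)
cv2.imwrite('pics/s21.png',o)
E
```

```text
(no output)
```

View pics/t21.png

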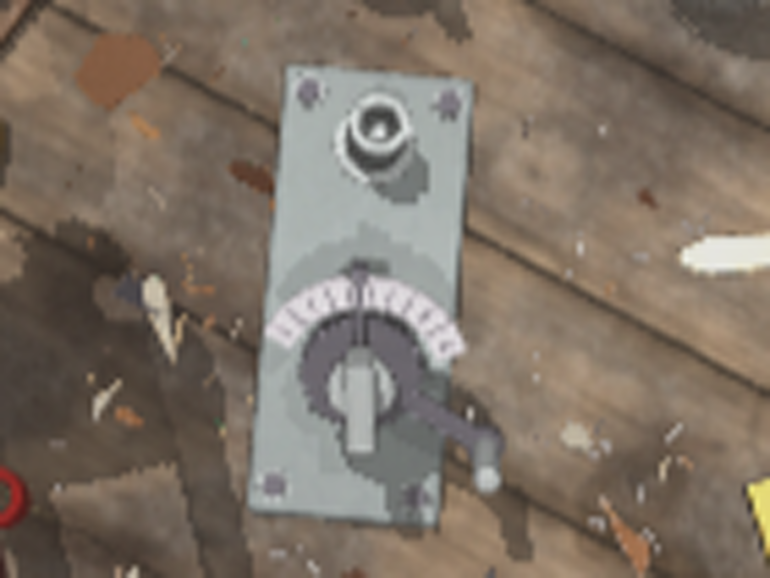

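View pics/s21.png

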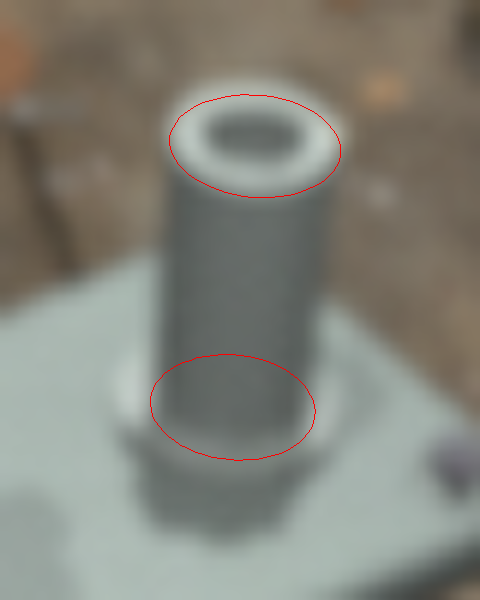

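View pics/t21f.png

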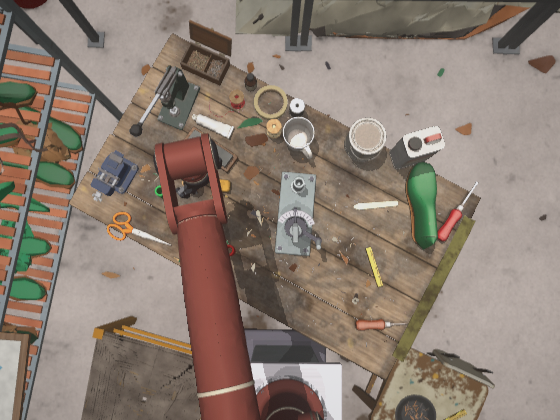

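```bash
python3 - <<'E'
from h import *
o=ctrl.get_obs(); print(o['t'],o['contact_force'].round(1)); print(ctrl.finish_job())
E
```

```text
20.125 [-0.  -0.8 -0.5]
the job is handed in; nothing more can be done
None
```

The job was handed in at about 20 s of the 72 s allowed. All the steps were done, but no verdict is reported.

- **Lever loosened:** I swung it back about 63° (roughly 1.1 rad) with the knob untouched.
- **Knob set:** I turned it about 57°, from around -51° to +6°. The pictures show the pointer in line with the setting tab.
- **Lever locked:** I swung it clockwise until it met the stop at about 21 N. In the last top picture the post is at the same pixel as at the start.
- **Tall sleeve:** I pushed it onto the pin to about 30 N. The tool stopped exactly 20 mm above the height at which I gripped the sleeve on the table, which is the height of the pin's shoulder. In the side view both rims lie within about 0.5 px of the seated place.

Two things did not go cleanly:
- **First grasp:** it drifted about 8 mm off-centre and 15 mm high. I released and gripped again before lifting.
- **Pin position:** the wrist camera put the pin about 1 mm away from where the top and side cameras put it. I used the top and side value, and the sleeve went on without side force until it reached the bottom.

I did not measure the tab, the short sleeve or the loose items again at the end. In the last pictures the tab, folder and rule look unmoved, but the arm covered the short sleeve, spool and wax area in that top view. The tool force never showed contact with any of them. The arm was clear of everything at hand-in.

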